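# Check the depth of a bowling ball's thumb hole with the fitting ruler

## Task

Pull the chrome ruler up out of its spring clip and check the depth of the ball's thumb hole (the single, larger hole) with it: lower it into the hole, in line with the hole, until its bottom end rests on the middle of the hole's floor. Finish while still holding it there, steady and in line with the hole, pressing only lightly, as one rests a ruler for a reading (a few newtons, never hard). Do not turn the ball in its cup, and leave the thumb slug, the ball plug and the sizing rings where they are.

Things in the scene. Friction and masses are not known exactly. Their poses are not given: they have to be found in the camera images.
- ruler_center (a point): Centre of the loose chrome ruler: stiff strip 152 mm long, 16 wide, 3 thick, about 56 g, standing on end in the clip. z: along it, upward to the end with the hanging hole; y: across the 16 mm width; x: through the thickness. Grip it across the 16 mm width about 108 mm above its bottom end (32 mm above this point), so the fingers stay above the ball.
- ruler_foot (a point): Middle of the ruler's square bottom end, 76 mm below ruler_center along the ruler; same axes. This end goes into the hole.
- clip: Stainless spring clip fixed to the counter: foot plate 70 x 56 mm, 10 mm thick, on which the ruler stands; two upright leaves 26 mm wide pinch its faces, up to 77 mm above the counter. The -x leaf is sprung (about 4 N): the ruler pulls straight up out with 4 to 10 N. Origin: underside of the foot plate, below the ruler; z up, y along the ruler's width.
- thumb_hole (a point): Centre of the mouth of the ball's thumb hole: the single, larger hole, 32 mm in diameter and 64 mm deep, flat floor. It leans 7 to 15 degrees from vertical, in any direction. The two smaller finger holes (25 mm) are a pair some 115 mm away over the ball. z: the hole's axis, out of the ball.
- hole_bottom (a point): Centre of the thumb hole's floor, where the drill left a small dark dot; 64 mm below thumb_hole along the hole's axis. Same axes. The floor is rigid: come down slowly.
- ball: Wine-red bowling ball, 216 mm in diameter, 6.8 kg, in a zinc cup fixed to the counter; its top is 230 mm above the counter. It stays put under light pushes but may turn in the cup if pushed hard (over some 18 N sideways at its top). Origin: the ball's centre; z along the thumb hole's axis.
- slug_center (a point): Centre of a navy urethane thumb slug, an upright cylinder 31 mm in diameter and 64 mm tall, standing loose on the counter. Leave it alone.
- plug_center (a point): Centre of a gold resin ball plug, an upright cylinder 25 mm in diameter and 50 mm tall, standing loose on the counter. Leave it alone.
- rings_center (a point): Middle of a cream plastic finger sizing ring set, a flat fan of five rings on a wire loop, about 95 x 110 mm and 5 mm thick, lying loose on the counter. Leave it alone.
Not all that is in view belongs to the job. Of the things shaped like the clip, the stainless one is meant.

How it is judged:
By the outcome, as a careful person would: the job done as asked, in the order asked, and still so for the second after the job is handed in, while the arm keeps its last pose, push and grip.
It also fails if it takes over 51 s, if anything falls off the work surface, if the arm or the gripper's body presses on something with over 40 N, if the wrist force passes 120 N, or if a joint passes its speed limit or range.

## Robot

A 6-joint arm with a two-finger parallel gripper is mounted at the origin on the work surface. World frame = base frame: x ahead of the robot, y to its left, z up, the work surface at z = 0. Lengths are in m, angles in rad, forces in N, time in s.
With the tool pointing down it reaches from about 0.35 to 0.85 m from the base axis. Payload 8.1 kg.
Tool frame: the origin (TCP) lies midway between the tips of the shut fingers; the grasp point (between the pads) lies 19 mm behind it (robot.tcp_to_grasp is the distance from the TCP to the grasp point, in m); z points along the fingers, y is the direction in which the jaws open and shut (so a half turn about z gives the same grasp; the last joint's range is limited). The gripper opens to 93 mm and grips with 3 to 60 N. Pads are 15 mm wide; open, the fingers measure 128 mm over their backs; the gripper's body (75 mm by 188 mm) begins 65 mm behind the grasp point.
Start: joints at [1.031, 0.13, 1.488, -0, 1.523, -0.085], TCP at [0.264, 0.539, 0.219] pointing down, gripper open.
Joint ranges: [-2.96, 2.96], [-0.89, 2.26], [0.02, 2.5], [-1.34, 4.48], [0, 2.73], [-2.66, 2.66]. Speed limits (rad/s): [2.39, 2.39, 2.79, 3.14, 3.14, 3.14].

## Interface

Orientations are given as a rotation vector (axis times angle).
In Python, from plant import robot gives the robot as it stands.
- The arm moves only by the tool send_rows, never from a script. Its argument "series" is a list of rows, each an object of numbers: "wx", "wy", "wz": the turn, a rotation vector about the world's x, y, z in rad; "dx", "dy", "dz": the shift along the world's x, y, z in cm; "fingers": the closure in counts, from 0 (fully open) to 255 (shut). In form: [{"wx": .., "wy": .., "wz": .., "dx": .., "dy": .., "dz": .., "fingers": ..}, ...]. A call has 1 to 20 rows; each row shifts and turns the pose as measured when the row begins; what a row does not reach is not made up. A row lasts 1/12 s, in which the tool goes at most 41.7 mm and 7.16 degrees, less where a joint would pass 70% of its speed; a pose out of reach is approached as far as the arm can. A call is refused whole if a number of a shift passes 4.17 or a number of a turn 0.125, either way. A call with a gripper value outside its range is refused whole. The fingers move at their own pace and stop on an object; "newtons" is the grip in N (left out, the last holds). Time passes only in rows, so rows that do not move let the fingers close. It gives the time, the measured TCP pose, the force and the opening at its end, in the units of the state.
- robot.read_state(): the state, without advancing time (a new reading comes with each control period).
- robot.read_camera(name): name is "scene" or "top" or "wrist"; returns the picture (420x560x3 uint8, red, green, blue); there is no depth.
- robot.camera_info(name): a dict with "intrinsics" (3x3 intrinsics, pixels), "k1" (the pictures are not rectified: a ray, as slopes to the right and down, at radius r is drawn at 1 + k1 r^2 times it, then the intrinsics apply), "extrinsics" (4x4, takes a point from world to camera coordinates); the wrist camera has in their place "tool_from_camera" (4x4, takes a point from camera to tool coordinates, whose origin is the TCP and whose axes are the flange's). Camera axes: x right, y up, looking along -z (the intrinsics and any distortion apply to the point x, -y, -z); pixel columns grow to the right and rows downward; lengths in m; the calibration is good to about 2 mm. A picture is of the moment at which its call begins: read the wrist's pose just before it. camera_info takes no time and is no camera call.
- robot.close_job(): hands the job in, once; it reports no verdict.
The state is a dict: "t": time; "q": joint angles; "dq": joint speeds; "joint_torque": joint torques, N m; "tool_pos": TCP position; "orientation": TCP orientation; "force": force on the tool from outside, world axes, zero at the start; "wrist_torque": the same for the moment, N m; "opening": finger opening in m.
Only numpy, scipy, OpenCV 4.12 (cv2) and the standard library are available. Lean on these libraries where they do the work, as an engineer would, in place of code of your own. Each camera call takes 0.05 s, during which the arm holds its last target.

## Working session

There is one attempt and no reset: what is moved stays moved. The work goes in short steps, Python scripts to look and compute and a tool call to move; the robot and the scene stay as the last step left them, time stands still between calls to the robot, and variables do not carry over. Pictures are saved under pics/ and viewed, and the job is handed in when it is done.

Besides the shell and the picture viewer there is one more tool, called as name(argument=value, ...) on one line, values as JSON. send_rows: Moves the arm, as the interface text tells. Its arguments: {"type":"object","properties":{"series":{"type":"array","items":{"type":"object","properties":{"wx":{"type":"number"},"wy":{"type":"number"},"wz":{"type":"number"},"dx":{"type":"number"},"dy":{"type":"number"},"dz":{"type":"number"},"fingers":{"type":"number"}}}},"newtons":{"type":"number"}},"required":["series"]}

```bash
ls; mkdir -p pics
python3 - <<'E'
from plant import robot
import cv2,numpy as np
np.set_printoptions(precision=4,suppress=True)
s=robot.read_state();print({k:(np.round(v,4)) for k,v in s.items()})
print(robot.tcp_to_grasp)
for n in ("scene","top","wrist"):
    print(n,robot.camera_info(n))
    cv2.imwrite(f"pics/{n}0.png",robot.read_camera(n)[:,:,::-1])
E
```

```text
pics
{'t': np.float64(0.0), 'q': array([ 1.0306,  0.1311,  1.4892, -0.    ,  1.523 , -0.0854]), 'dq': array([ 0.0005, -0.0008,  0.0001, -0.0006, -0.0011, -0.002 ]), 'joint_torque': array([  0.0001, -55.9819, -49.1776,   0.0767,   0.0348,  -0.0002]), 'tool_pos': array([0.2632, 0.5385, 0.2176]), 'orientation': array([-0.708 , -3.0602,  0.0027]), 'force': array([ 0.2795, -0.314 ,  0.7761]), 'wrist_torque': array([-0.0077, -0.0052, -0.0381]), 'opening': np.float64(0.0929)}
0.0188
scene {'intrinsics': array([[391.1818,   0.    , 282.9419],
       [  0.    , 391.1818, 207.64  ],
       [  0.    ,   0.    ,   1.    ]]), 'k1': -0.05568870756582387, 'extrinsics': array([[-0.8141,  0.5806, -0.0111,  0.4926],
       [-0.3523, -0.4787,  0.8042,  0.1077],
       [ 0.4616,  0.6586,  0.5942, -1.1135],
       [ 0.    ,  0.    ,  0.    ,  1.    ]])}
top {'intrinsics': array([[401.1738,   0.    , 278.4477],
       [  0.    , 401.1738, 208.7314],
       [  0.    ,   0.    ,   1.    ]]), 'k1': -0.0624627860850483, 'extrinsics': array([[ 0.0944, -0.9955, -0.0061, -0.0232],
       [ 0.9705,  0.0906,  0.2236, -0.6414],
       [-0.222 , -0.027 ,  0.9747, -0.9183],
       [ 0.    ,  0.    ,  0.    ,  1.    ]])}
wrist {'intrinsics': array([[295.2812,   0.    , 274.0344],
       [  0.    , 295.2812, 213.7064],
       [  0.    ,   0.    ,   1.    ]]), 'k1': -0.002580979048591702, 'tool_from_camera': array([[ 0.0004,  0.9702,  0.2425,  0.0669],
       [ 1.    , -0.0001, -0.0009,  0.0004],
       [-0.0009,  0.2425, -0.9702, -0.1653],
       [ 0.    ,  0.    ,  0.    ,  1.    ]])}
```

View pics/scene0.png

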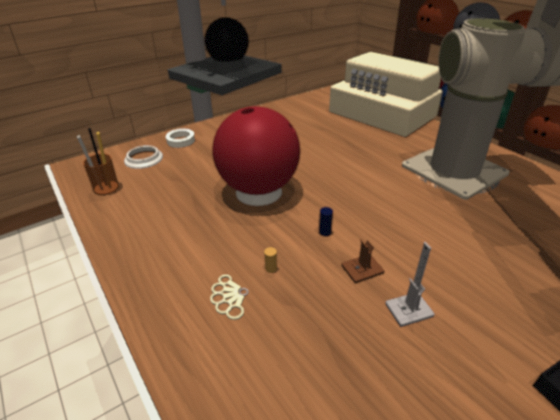

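View pics/top0.png

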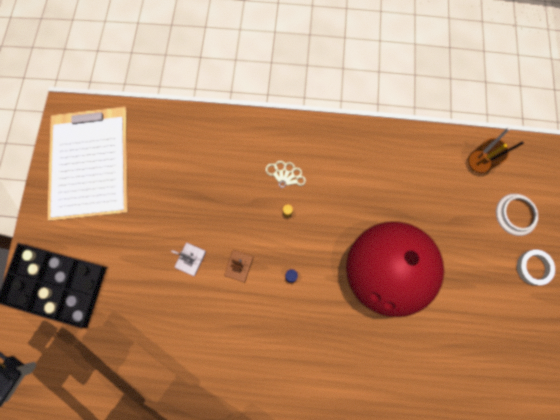

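View pics/wrist0.png

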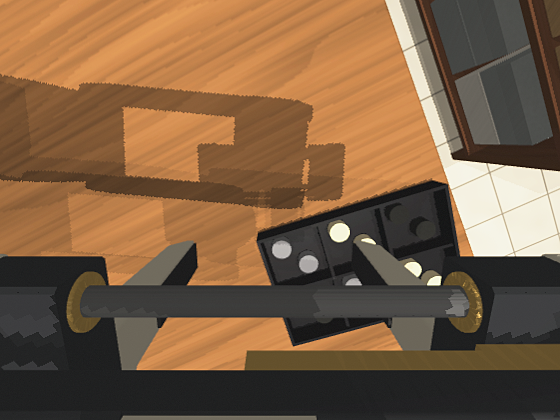

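Scene view: the ruler stands in the stainless clip at (410,300). A brown clip at (363,260) is a decoy. Top view: the thumb hole is at (412,257), and the smaller finger-hole pair is at (376,298) and (390,305). The stainless clip is at about (190,258), the slug at (291,276), the plug at (288,210) and the rings at (286,174).

What could be mistaken for what I want: the brown clip at scene (363,260) for the stainless one at (410,305), and the finger-hole pair for the thumb hole. I'll check both in close crops.

```bash
cat > h.py <<'E'
from plant import robot
import cv2,numpy as np
from scipy.spatial.transform import Rotation as R
from scipy.optimize import least_squares
np.set_printoptions(precision=4,suppress=True)
F=np.diag([1.,-1,-1])
class Cam:
    def __init__(s,n,st=None):
        i=robot.camera_info(n); s.K=np.array(i["intrinsics"]); s.k=i["k1"]
        if n=="wrist":
            T=np.eye(4);T[:3,:3]=R.from_rotvec(st["orientation"]).as_matrix();T[:3,3]=st["tool_pos"]
            E=np.linalg.inv(T@np.array(i["tool_from_camera"]))
        else: E=np.array(i["extrinsics"])
        s.E=E; s.Rcv=F@E[:3,:3]; s.tcv=F@E[:3,3]; s.c=-E[:3,:3].T@E[:3,3]
        s.dist=np.array([s.k,0,0,0,0.])
    def proj(s,P):
        P=np.asarray(P,float).reshape(-1,3)
        return cv2.projectPoints(P,cv2.Rodrigues(s.Rcv)[0],s.tcv,s.K,s.dist)[0].reshape(-1,2)
    def ray(s,uv):
        u=cv2.undistortPoints(np.array(uv,float).reshape(-1,1,2),s.K,s.dist).reshape(-1,2)
        d=np.c_[u,np.ones(len(u))]@s.Rcv
        return s.c,d/np.linalg.norm(d,axis=1)[:,None]
    def onz(s,uv,z):
        c,d=s.ray(uv); return c+d*((z-c[2])/d[:,2:3])
def crop(img,x0,y0,w,h,f,name):
    c=img[y0:y0+h,x0:x0+w]; cv2.imwrite(name,cv2.resize(c,None,fx=f,fy=f,interpolation=cv2.INTER_CUBIC))
E
python3 - <<'E'
from h import *
s=cv2.imread("pics/scene0.png");t=cv2.imread("pics/top0.png")
a=np.hstack([cv2.resize(s[235:335,340:440],(400,400),interpolation=cv2.INTER_CUBIC),cv2.resize(t[230:290,160:220],(400,400),interpolation=cv2.INTER_CUBIC)])
cv2.imwrite("pics/c1.png",a)
a=np.hstack([cv2.resize(s[95:215,200:320],(400,400),interpolation=cv2.INTER_CUBIC),cv2.resize(t[215:325,340:450],(400,400),interpolation=cv2.INTER_CUBIC)])
cv2.imwrite("pics/c2.png",a)
E
```

```text
(no output)
```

View pics/c1.png

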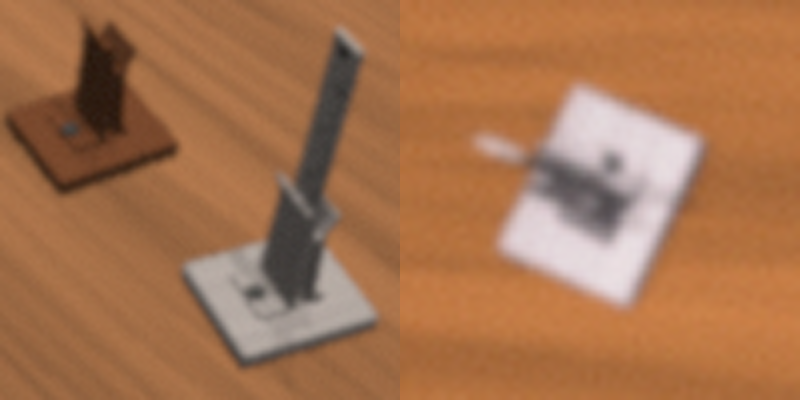

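View pics/c2.png

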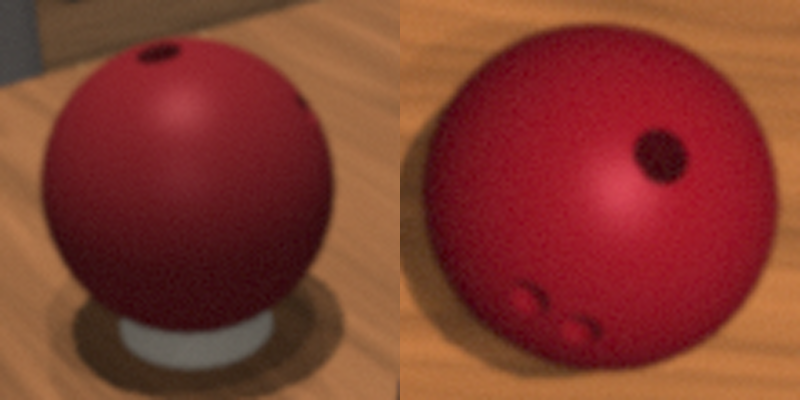

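Run:
```python
from h import *
T=Cam("top");S=Cam("scene")
print("cams",T.c,S.c)
pt=T.onz([[186.2,242.3],[205.7,251],[194.8,275.7],[175,267.2]],.01);print(pt,pt.mean(0))
for i in range(4):print(np.linalg.norm(pt[i]-pt[i-1]),np.degrees(np.arctan2(*(pt[i]-pt[i-1])[1::-1])))
print(S.onz([[385.7,302.5],[434.5,314.5],[400.7,323.7]],.01))
print("ruler top",T.onz([[174.5,252.2]],.162),S.onz([[427,245]],.162))
# ball: outline fit in both
def mask(img):
    h=cv2.cvtColor(img,cv2.COLOR_BGR2HSV); m=((h[...,0]>165)|(h[...,0]<5))&(h[...,1]>170)
    m=m.astype(np.uint8)*255
    n,l,st,c=cv2.connectedComponentsWithStats(m); k=1+np.argmax(st[1:,4]); return (l==k).astype(np.uint8),st[k]
obs=[]
for n,C in (("top",T),("scene",S)):
    m,st=mask(cv2.imread(f"pics/{n}0.png")); print(n,st)
    c=max(cv2.findContours(m,cv2.RETR_EXTERNAL,cv2.CHAIN_APPROX_NONE)[0],key=cv2.contourArea)
    c=cv2.convexHull(c).reshape(-1,2).astype(float)
    if n=="scene": c=c[c[:,1]<170]
    obs.append((C,c))
def res(p,which=(0,1)):
    o=[]
    for i in which:
        C,c=obs[i]; o0,d=C.ray(c); v=p-o0
        o.append(np.linalg.norm(v-(d@v)[:,None]*d,axis=1)-.108)
    return np.concatenate(o)
for w in ((0,),(1,),(0,1)):
    r=least_squares(res,[.5,-.2,.122],args=(w,),loss="soft_l1",f_scale=.002);print(w,r.x,np.sqrt(np.mean(res(r.x,w)**2)))
b=r.x; b=np.array([b[0],b[1],.122])
o,d=T.ray([[411.8,257.9]]);d=d[0];v=o-b
rr=np.sqrt(.108**2-.016**2)
tt=-(d@v)-np.sqrt((d@v)**2-v@v+rr**2);h=o+tt*d;a=(h-b)/np.linalg.norm(h-b)
print("hole",h,"axis",a,np.degrees(np.arccos(a[2])))
```

```text
cams [0.4207 0.0102 1.0383] [0.953  0.499  0.5805]
[[0.5438 0.2686 0.01  ]
 [0.5263 0.2149 0.01  ]
 [0.461  0.2344 0.01  ]
 [0.4773 0.2882 0.01  ]] [0.5021 0.2515 0.01  ]
0.06935297852171661 -16.45756226878887
0.05643321141220278 -108.11679359602262
0.06815933573380617 163.4031319884613
0.05624555370640981 73.09403453732237
[[0.5282 0.22   0.01  ]
 [0.478  0.2917 0.01  ]
 [0.5424 0.2687 0.01  ]]
ruler top [[0.5014 0.2531 0.162 ]] [[0.5009 0.2531 0.162 ]]
top [ 346  222   98   95 7150]
scene [ 213  107   86   87 5674]
(0,) [ 0.517  -0.2426  0.1052] 0.00044110946987389573
(1,) [ 0.5    -0.2626  0.1096] 0.00039298152359964247
(0, 1) [ 0.5146 -0.2392  0.1189] 0.001988114175365679
hole [ 0.5287 -0.2462  0.2276] axis [ 0.1316 -0.0663  0.9891] 8.47402625778523
```

Crops: the stainless clip holds the ruler, and the brown clip is empty and irrelevant. The thumb hole is the single large dark hole at top (412,258). From both cameras the ruler top is at about (0.501, 0.253), with its width along about 73°. I'm moving above it now.

send_rows(series=[{"dx": 1.2,"dy": -1.4,"wz": 0.016,"fingers": 0},{"dx": 2.4,"dy": -2.9,"wz": 0.016,"fingers": 0},{"dx": 2.4,"dy": -2.9,"wz": 0.016,"fingers": 0},{"dx": 2.4,"dy": -2.9,"wz": 0.016,"fingers": 0},{"dx": 2.4,"dy": -2.9,"wz": 0.016,"fingers": 0},{"dx": 2.4,"dy": -2.9,"wz": 0.016,"fingers": 0},{"dx": 2.4,"dy": -2.9,"wz": 0.016,"fingers": 0},{"dx": 2.4,"dy": -2.9,"wz": 0.016,"fingers": 0},{"dx": 2.4,"dy": -2.9,"wz": 0.016,"fingers": 0},{"dx": 2.4,"dy": -2.9,"wz": 0.016,"fingers": 0},{"fingers": 0},{"fingers": 0}])

```text
schema error: expected keys wx, wy, wz, dx, dy, dz, fingers
```

send_rows(series=[{"wx": 0,"wy": 0,"wz": 0.016,"dx": 1.2,"dy": -1.4,"dz": 0,"fingers": 0},{"wx": 0,"wy": 0,"wz": 0.016,"dx": 2.4,"dy": -2.9,"dz": 0,"fingers": 0},{"wx": 0,"wy": 0,"wz": 0.016,"dx": 2.4,"dy": -2.9,"dz": 0,"fingers": 0},{"wx": 0,"wy": 0,"wz": 0.016,"dx": 2.4,"dy": -2.9,"dz": 0,"fingers": 0},{"wx": 0,"wy": 0,"wz": 0.016,"dx": 2.4,"dy": -2.9,"dz": 0,"fingers": 0},{"wx": 0,"wy": 0,"wz": 0.016,"dx": 2.4,"dy": -2.9,"dz": 0,"fingers": 0},{"wx": 0,"wy": 0,"wz": 0.016,"dx": 2.4,"dy": -2.9,"dz": 0,"fingers": 0},{"wx": 0,"wy": 0,"wz": 0.016,"dx": 2.4,"dy": -2.9,"dz": 0,"fingers": 0},{"wx": 0,"wy": 0,"wz": 0.016,"dx": 2.4,"dy": -2.9,"dz": 0,"fingers": 0},{"wx": 0,"wy": 0,"wz": 0.016,"dx": 2.4,"dy": -2.9,"dz": 0,"fingers": 0},{"wx": 0,"wy": 0,"wz": 0,"dx": 0,"dy": 0,"dz": 0,"fingers": 0}])

```text
t: 1.07
tool_pos: [0.4943, 0.2499, 0.2136]
orientation: [-0.435, -3.107, 0.01]
force: [0.1, 1.3, 0.3]
opening: 0.093
```

Run:
```python
from h import *
st=robot.read_state(); im=robot.read_camera("wrist")[:,:,::-1].copy(); cv2.imwrite("pics/w1.png",im)
print(st["tool_pos"],st["orientation"],R.from_rotvec(st["orientation"]).as_matrix())
W=Cam("wrist",st)
y=np.array([np.cos(np.radians(73.3)),np.sin(np.radians(73.3)),0]);b=np.array([.5012,.2531,.162])
print(W.proj([b,b+.008*y,b-.008*y,b*[1,1,0]+[0,0,.01]]))
np.save("w1.npy",np.r_[st["tool_pos"],st["orientation"]])
```

```text
[0.4943 0.2499 0.2136] [-0.4355 -3.1071  0.01  ] [[-0.9615  0.2749 -0.005 ]
 [ 0.2749  0.9615 -0.0057]
 [ 0.0032 -0.0069 -1.    ]]
[[280.1881 236.9579]
 [290.5479 237.1085]
 [269.8299 236.8072]
 [278.4606 199.2   ]]
```

View pics/w1.png

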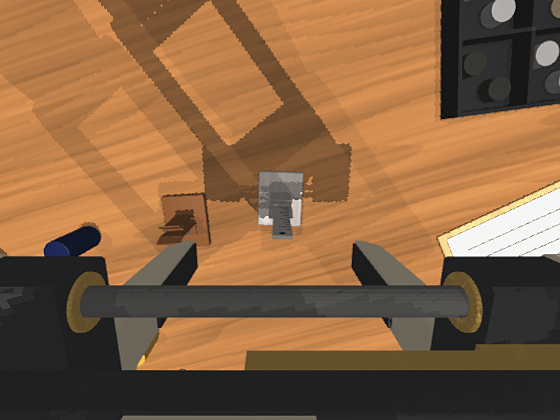

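The wrist view shows the ruler top at about (282,237) between the fingers, with the brown clip off to the left. I'm zooming in.

Run:
```python
from h import *
im=cv2.imread("pics/w1.png"); crop(im,240,160,80,90,6,"pics/w1c.png")
```

```text
(no output)
```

View pics/w1c.png

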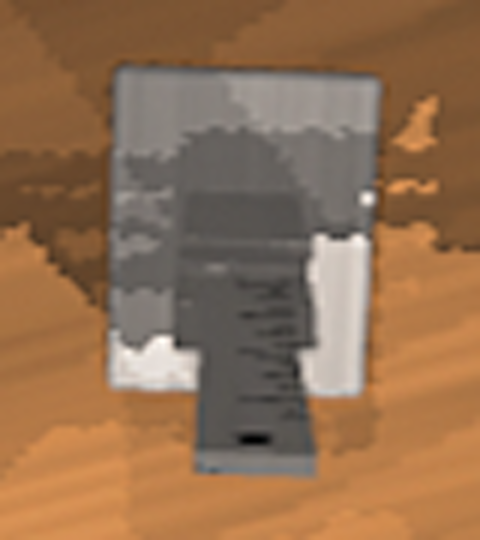

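Run:
```python
from h import *
w=np.load("w1.npy");W=Cam("wrist",dict(tool_pos=w[:3],orientation=w[3:]))
p=np.array([[116,66],[380,76],[363,393],[108,387]])/6+[240,160]
P=W.onz(p-.1,.01);print(P,P.mean(0))
for i in range(4):print(np.linalg.norm(P[i]-P[i-1]),np.degrees(np.arctan2(*(P[i]-P[i-1])[1::-1])))
t=W.onz(np.array([[195,463],[317,463],[256,463]])/6+[240,160]-.1,.162);print(t,np.degrees(np.arctan2(*(t[1]-t[0])[1::-1])))
```

```text
[[0.4602 0.2398 0.01  ]
 [0.4772 0.2919 0.01  ]
 [0.5423 0.2711 0.01  ]
 [0.526  0.2184 0.01  ]] [0.5014 0.2553 0.01  ]
0.0691901512037277 161.9430225860156
0.05477036621419109 71.94150202592681
0.06840337946719686 -17.662817071656637
0.055246541286087976 -107.24082345194387
[[0.4996 0.2473 0.162 ]
 [0.5039 0.2624 0.162 ]
 [0.5018 0.2548 0.162 ]] 74.17499188431394
```

send_rows(series=[{"wx": 0.006,"wy": -0.005,"wz": -0.017,"dx": 0.7,"dy": 0.43,"dz": 0,"fingers": 0},{"wx": 0,"wy": 0,"wz": 0,"dx": 0,"dy": 0,"dz": 0,"fingers": 0},{"wx": 0,"wy": 0,"wz": 0,"dx": 0,"dy": 0,"dz": -1.5,"fingers": 0},{"wx": 0,"wy": 0,"wz": 0,"dx": 0,"dy": 0,"dz": -1.5,"fingers": 0},{"wx": 0,"wy": 0,"wz": 0,"dx": 0,"dy": 0,"dz": -1.5,"fingers": 0}])

```text
t: 1.53
tool_pos: [0.5004, 0.2619, 0.1711]
orientation: [0.464, 3.104, 0.012]
force: [0.4, -0.2, 0.3]
opening: 0.093
```

```bash
cat > st.py <<'E'
from h import *
for i in range(2):
    st=robot.read_state();M=R.from_rotvec(st["orientation"]).as_matrix()
    print(st["t"],st["tool_pos"],"dq",st["dq"],"F",st["force"],"open",st["opening"]);
print("y ang",np.degrees(np.arctan2(M[1,1],M[0,1])),"z",M[:,2])
E
python3 st.py
```

```text
1.5333 [0.5004 0.2619 0.1711] dq [ 0.0339  0.122   0.2194  0.0071 -0.3461  0.0123] F [ 0.4335 -0.237   0.2972] open 0.09301172834819191
1.5333 [0.5004 0.2619 0.1711] dq [ 0.0339  0.122   0.2194  0.0071 -0.3461  0.0123] F [ 0.4335 -0.237   0.2972] open 0.09301172834819191
y ang 72.98339004533256 z [ 0.0045  0.0069 -1.    ]
```

send_rows(series=[{"wx": 0,"wy": 0,"wz": 0,"dx": 0,"dy": 0,"dz": 0,"fingers": 0}])

```text
t: 1.62
tool_pos: [0.4979, 0.2627, 0.1676]
orientation: [-0.462, -3.106, -0.008]
force: [0.0, -0.7, -1.4]
opening: 0.0929
```

```bash
python3 st.py
```

```text
1.6167 [0.4979 0.2627 0.1676] dq [ 0.0337 -0.0187 -0.0334  0.0028  0.0329  0.009 ] F [ 0.0045 -0.668  -1.4163] open 0.09290439536944332
1.6167 [0.4979 0.2627 0.1676] dq [ 0.0337 -0.0187 -0.0334  0.0028  0.0329  0.009 ] F [ 0.0045 -0.668  -1.4163] open 0.09290439536944332
y ang 73.0855780323484 z [-0.0003  0.0052 -1.    ]
```

send_rows(series=[{"wx": 0,"wy": 0,"wz": 0,"dx": 0.3,"dy": -0.85,"dz": 0,"fingers": 0}])

```text
t: 1.7
tool_pos: [0.4996, 0.2563, 0.1676]
orientation: [-0.457, -3.106, -0.009]
force: [-0.2, 0.6, 0.3]
opening: 0.0929
```

```bash
python3 st.py
```

```text
1.7 [0.4996 0.2563 0.1676] dq [-0.1889 -0.0269  0.0685 -0.0107 -0.0083 -0.2162] F [-0.2373  0.5618  0.3493] open 0.09292357659063524
1.7 [0.4996 0.2563 0.1676] dq [-0.1889 -0.0269  0.0685 -0.0107 -0.0083 -0.2162] F [-0.2373  0.5618  0.3493] open 0.09292357659063524
y ang 73.2551765104158 z [-0.0012  0.0058 -1.    ]
```

send_rows(series=[{"wx": 0,"wy": 0,"wz": 0,"dx": 0,"dy": 0,"dz": 0,"fingers": 0}])

```text
t: 1.78
tool_pos: [0.4993, 0.2561, 0.1676]
orientation: [-0.455, -3.106, -0.007]
force: [0.7, -0.6, -0.5]
opening: 0.0932
```

```bash
python3 st.py
```

```text
1.7833 [0.4993 0.2561 0.1676] dq [ 0.0482 -0.0023 -0.0158  0.0196  0.0091  0.031 ] F [ 0.7016 -0.6092 -0.5229] open 0.09321151878071059
1.7833 [0.4993 0.2561 0.1676] dq [ 0.0482 -0.0023 -0.0158  0.0196  0.0091  0.031 ] F [ 0.7016 -0.6092 -0.5229] open 0.09321151878071059
y ang 73.32344917657835 z [-0.0018  0.0049 -1.    ]
```

Run:
```python
from h import *
st=robot.read_state(); im=robot.read_camera("wrist")[:,:,::-1].copy(); cv2.imwrite("pics/w2.png",im)
crop(im,170,180,220,130,3.6,"pics/w2c.png")
W=Cam("wrist",st); b=np.array([.5016,.2542,.162]);print(W.proj([b]),W.onz([[274,255]],.162))
np.save("w2.npy",np.r_[st["tool_pos"],st["orientation"]])
```

```text
[[271.2557 255.8237]] [[0.5016 0.256  0.162 ]]
```

View pics/w2c.png

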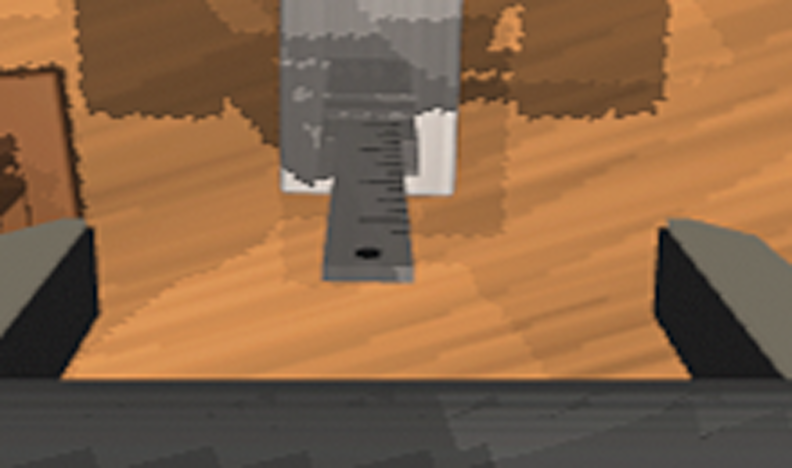

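send_rows(series=[{"wx": -0.005,"wy": -0.002,"wz": 0,"dx": 0.23,"dy": -0.18,"dz": -1.0,"fingers": 0},{"wx": 0,"wy": 0,"wz": 0,"dx": 0,"dy": 0,"dz": -1.5,"fingers": 0},{"wx": 0,"wy": 0,"wz": 0,"dx": 0,"dy": 0,"dz": -1.5,"fingers": 0},{"wx": 0,"wy": 0,"wz": 0,"dx": 0,"dy": 0,"dz": -1.5,"fingers": 0}])

```text
t: 2.17
tool_pos: [0.5068, 0.2571, 0.1185]
orientation: [0.454, 3.095, 0.012]
force: [-0.6, -0.5, 0.4]
opening: 0.0928
```

```bash
python3 st.py
```

```text
2.1667 [0.5068 0.2571 0.1185] dq [ 0.0012  0.1654  0.1645 -0.0025 -0.3548  0.0027] F [-0.5651 -0.4923  0.3715] open 0.09281135027536885
2.1667 [0.5068 0.2571 0.1185] dq [ 0.0012  0.1654  0.1645 -0.0025 -0.3548  0.0027] F [-0.5651 -0.4923  0.3715] open 0.09281135027536885
y ang 73.31576012202024 z [ 0.0143  0.0054 -0.9999]
```

send_rows(series=[{"wx": -0.005,"wy": 0.006,"wz": 0,"dx": -0.4,"dy": -0.25,"dz": -0.7,"fingers": 0},{"wx": 0,"wy": 0,"wz": 0,"dx": 0,"dy": 0,"dz": 0,"fingers": 0},{"wx": 0,"wy": 0,"wz": 0,"dx": 0,"dy": 0,"dz": 0,"fingers": 0}])

```text
t: 2.42
tool_pos: [0.5011, 0.2536, 0.108]
orientation: [0.456, 3.104, -0.002]
force: [-0.4, 0.6, 0.4]
opening: 0.0931
```

```bash
python3 st.py
```

```text
2.4167 [0.5011 0.2536 0.108 ] dq [-0.0009  0.0033  0.0071 -0.0044  0.0052  0.0023] F [-0.4176  0.5789  0.3948] open 0.09306753780946339
2.4167 [0.5011 0.2536 0.108 ] dq [-0.0009  0.0033  0.0071 -0.0044  0.0052  0.0023] F [-0.4176  0.5789  0.3948] open 0.09306753780946339
y ang 73.29809839250348 z [ 0.0042 -0.0021 -1.    ]
```

send_rows(series=[{"wx": 0.002,"wy": 0.004,"wz": 0,"dx": 0.05,"dy": 0.07,"dz": -0.9,"fingers": 0},{"wx": 0,"wy": 0,"wz": 0,"dx": 0,"dy": 0,"dz": 0,"fingers": 0},{"wx": 0,"wy": 0,"wz": 0,"dx": 0,"dy": 0,"dz": 0,"fingers": 0}])

```text
t: 2.67
tool_pos: [0.503, 0.2548, 0.1004]
orientation: [0.456, 3.106, 0.003]
force: [0.6, -0.1, 0.2]
opening: 0.0931
```

```bash
python3 st.py
python3 - <<'E'
from h import *
st=robot.read_state(); im=robot.read_camera("wrist")[:,:,::-1].copy(); cv2.imwrite("pics/w3.png",im)
crop(im,170,160,220,150,3.6,"pics/w3c.png")
E
```

```text
2.6667 [0.503  0.2548 0.1004] dq [-0.001   0.0118  0.0068  0.003  -0.0068 -0.0016] F [ 0.6433 -0.0779  0.1757] open 0.0931279403831405
2.6667 [0.503  0.2548 0.1004] dq [-0.001   0.0118  0.0068  0.003  -0.0068 -0.0016] F [ 0.6433 -0.0779  0.1757] open 0.0931279403831405
y ang 73.29328893141331 z [ 0.0028  0.0012 -1.    ]
```

View pics/w3c.png

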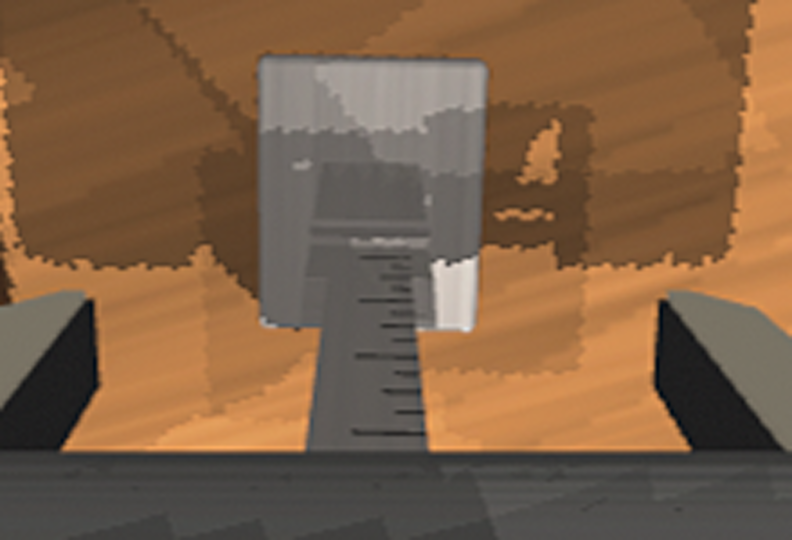

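The ruler sits between the pads about 1.3 mm left of centre, at crop column 368 against 376. I'll centre it and close.

send_rows(newtons=45, series=[{"wx": 0,"wy": 0.003,"wz": 0,"dx": -0.17,"dy": -0.13,"dz": -0.1,"fingers": 0},{"wx": 0,"wy": 0,"wz": 0,"dx": 0,"dy": 0,"dz": 0,"fingers": 0},{"wx": 0,"wy": 0,"wz": 0,"dx": 0,"dy": 0,"dz": 0,"fingers": 120},{"wx": 0,"wy": 0,"wz": 0,"dx": 0,"dy": 0,"dz": 0,"fingers": 120},{"wx": 0,"wy": 0,"wz": 0,"dx": 0,"dy": 0,"dz": 0,"fingers": 120},{"wx": 0,"wy": 0,"wz": 0,"dx": 0,"dy": 0,"dz": 0,"fingers": 180},{"wx": 0,"wy": 0,"wz": 0,"dx": 0,"dy": 0,"dz": 0,"fingers": 180}])

```text
t: 3.3
tool_pos: [0.5021, 0.2537, 0.101]
orientation: [0.456, 3.107, 0.004]
force: [0.3, -0.1, 0.4]
opening: 0.0641
```

```bash
python3 st.py
```

```text
3.3 [0.5021 0.2537 0.101 ] dq [ 0.     -0.0004 -0.0013  0.0002 -0.0007  0.0005] F [ 0.2625 -0.0657  0.3914] open 0.06405410519829129
3.3 [0.5021 0.2537 0.101 ] dq [ 0.     -0.0004 -0.0013  0.0002 -0.0007  0.0005] F [ 0.2625 -0.0657  0.3914] open 0.06405410519829129
y ang 73.28908331232725 z [ 0.0018  0.0021 -1.    ]
```

send_rows(newtons=45, series=[{"wx": 0.002,"wy": 0.002,"wz": 0,"dx": 0,"dy": 0,"dz": -0.2,"fingers": 255},{"wx": 0,"wy": 0,"wz": 0,"dx": 0,"dy": 0,"dz": 0,"fingers": 255},{"wx": 0,"wy": 0,"wz": 0,"dx": 0,"dy": 0,"dz": 0,"fingers": 255},{"wx": 0,"wy": 0,"wz": 0,"dx": 0,"dy": 0,"dz": 0,"fingers": 255},{"wx": 0,"wy": 0,"wz": 0,"dx": 0,"dy": 0,"dz": 0,"fingers": 255},{"wx": 0,"wy": 0,"wz": 0,"dx": 0,"dy": 0,"dz": 0,"fingers": 255},{"wx": 0,"wy": 0,"wz": 0,"dx": 0,"dy": 0,"dz": 0,"fingers": 255},{"wx": 0,"wy": 0,"wz": 0,"dx": 0,"dy": 0,"dz": 0,"fingers": 255},{"wx": 0,"wy": 0,"wz": 0,"dx": 0,"dy": 0,"dz": 0,"fingers": 255},{"wx": 0,"wy": 0,"wz": 0,"dx": 0,"dy": 0,"dz": 0,"fingers": 255}])

```text
t: 4.13
tool_pos: [0.502, 0.2537, 0.0987]
orientation: [-0.456, -3.107, -0.006]
force: [0.4, -0.3, -0.4]
opening: 0.0155
```

```bash
python3 st.py
```

```text
4.1333 [0.502  0.2537 0.0987] dq [ 0.0004 -0.0007 -0.0007 -0.0003 -0.0009 -0.0009] F [ 0.4387 -0.3335 -0.3612] open 0.015462499802508719
4.1333 [0.502  0.2537 0.0987] dq [ 0.0004 -0.0007 -0.0007 -0.0003 -0.0009 -0.0009] F [ 0.4387 -0.3335 -0.3612] open 0.015462499802508719
y ang 73.29384457643278 z [-0.0007  0.0041 -1.    ]
```

send_rows(series=[{"wx": -0.003,"wy": 0,"wz": 0,"dx": 0,"dy": 0,"dz": 0.4,"fingers": 255},{"wx": 0,"wy": 0,"wz": 0,"dx": 0,"dy": 0,"dz": 0.6,"fingers": 255},{"wx": 0,"wy": 0,"wz": 0,"dx": 0,"dy": 0,"dz": 0.6,"fingers": 255}])

```text
t: 4.38
tool_pos: [0.5015, 0.2527, 0.1137]
orientation: [-0.457, -3.106, 0.002]
force: [2.7, -1.3, -3.6]
opening: 0.0155
```

```bash
python3 st.py
```

```text
4.3833 [0.5015 0.2527 0.1137] dq [ 0.0009 -0.0708 -0.0625 -0.0067  0.1398  0.0024] F [ 2.7178 -1.2832 -3.5997] open 0.015499869410148833
4.3833 [0.5015 0.2527 0.1137] dq [ 0.0009 -0.0708 -0.0625 -0.0067  0.1398  0.0024] F [ 2.7178 -1.2832 -3.5997] open 0.015499869410148833
y ang 73.2789032809989 z [-0.0021 -0.001  -1.    ]
```

send_rows(series=[{"wx": 0,"wy": 0,"wz": 0,"dx": 0.05,"dy": 0.03,"dz": 0.8,"fingers": 255},{"wx": 0,"wy": 0,"wz": 0,"dx": 0.05,"dy": 0,"dz": 0.8,"fingers": 255},{"wx": 0,"wy": 0,"wz": 0,"dx": 0.05,"dy": 0,"dz": 0.8,"fingers": 255},{"wx": 0,"wy": 0,"wz": 0,"dx": 0.05,"dy": 0,"dz": 0.8,"fingers": 255}])

```text
t: 4.72
tool_pos: [0.502, 0.2528, 0.1479]
orientation: [-0.456, -3.103, 0.004]
force: [-0.6, 0.8, -0.6]
opening: 0.0152
```

```bash
python3 st.py
```

```text
4.7167 [0.502  0.2528 0.1479] dq [-0.002  -0.0763 -0.1263  0.0077  0.206  -0.0051] F [-0.6052  0.75   -0.5735] open 0.01520728444254483
4.7167 [0.502  0.2528 0.1479] dq [-0.002  -0.0763 -0.1263  0.0077  0.206  -0.0051] F [-0.6052  0.75   -0.5735] open 0.01520728444254483
y ang 73.28366923591543 z [-0.0057 -0.0018 -1.    ]
```

Run:
```python
from h import *
im=robot.read_camera("scene")[:,:,::-1].copy(); crop(im,350,160,140,170,4,"pics/s4.png")
st=robot.read_state(); im=robot.read_camera("wrist")[:,:,::-1].copy(); crop(im,170,140,220,170,3.6,"pics/w4.png")
```

```text
(no output)
```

View pics/s4.png

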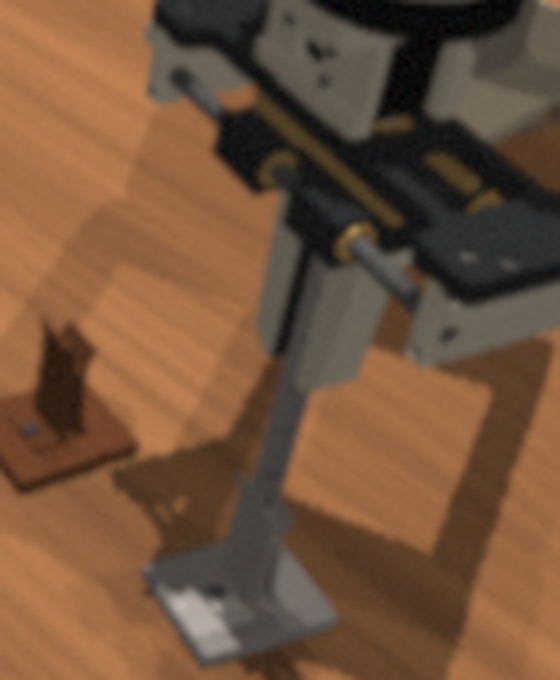

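View pics/w4.png

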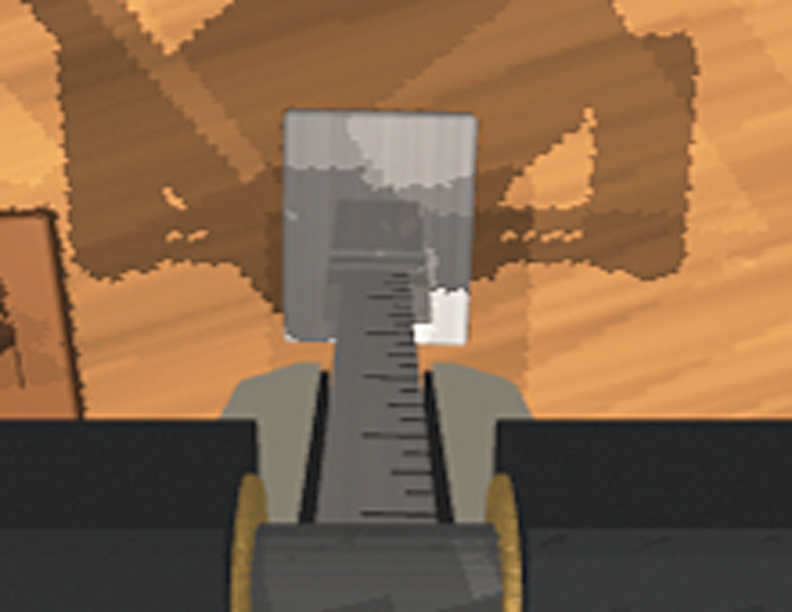

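No slip: the graduation marks stayed within a few pixels of where they were relative to the fingers, and the ruler is rising through the leaves. I'm continuing up and clear.

send_rows(series=[{"wx": 0,"wy": -0.004,"wz": 0,"dx": 0.05,"dy": 0,"dz": 0.8,"fingers": 255},{"wx": 0,"wy": 0,"wz": 0,"dx": 0.05,"dy": 0,"dz": 0.8,"fingers": 255},{"wx": 0,"wy": 0,"wz": 0,"dx": 0.05,"dy": 0,"dz": 0.8,"fingers": 255},{"wx": 0,"wy": 0,"wz": 0,"dx": 0.1,"dy": 0,"dz": 1.5,"fingers": 255},{"wx": 0,"wy": 0,"wz": 0,"dx": 0.1,"dy": 0,"dz": 2.5,"fingers": 255},{"wx": 0,"wy": 0,"wz": 0,"dx": 0.1,"dy": 0,"dz": 2.5,"fingers": 255},{"wx": 0,"wy": 0,"wz": 0,"dx": 0.1,"dy": 0,"dz": 2.5,"fingers": 255},{"wx": 0,"wy": 0,"wz": 0,"dx": 0.1,"dy": 0,"dz": 2.5,"fingers": 255},{"wx": 0,"wy": 0,"wz": 0,"dx": 0.1,"dy": 0,"dz": 2.5,"fingers": 255},{"wx": 0,"wy": 0,"wz": 0,"dx": 0.1,"dy": 0,"dz": 2.5,"fingers": 255},{"wx": 0,"wy": 0,"wz": 0,"dx": 0.1,"dy": 0,"dz": 2,"fingers": 255},{"wx": 0,"wy": 0,"wz": 0,"dx": 0,"dy": 0,"dz": 0,"fingers": 255}])

```text
t: 5.82
tool_pos: [0.5125, 0.2521, 0.3774]
orientation: [0.456, 3.098, 0.004]
force: [0.9, 0.2, 0.4]
opening: 0.0158
```

```bash
python3 st.py;  python3 - <<'E'
from h import *
im=robot.read_camera("scene")[:,:,::-1].copy(); crop(im,340,60,160,190,3,"pics/s5.png")
st=robot.read_state(); im=robot.read_camera("wrist")[:,:,::-1].copy();cv2.imwrite("pics/w5.png",im); crop(im,170,140,220,170,3.6,"pics/w5c.png")
W=Cam("wrist",st);M=R.from_rotvec(st["orientation"]).as_matrix()
tp=lambda p:st["tool_pos"]+M@np.array(p)
print(W.proj([tp([0,0,0]),tp([0,0,.089]),tp([0,.008,.089]),tp([0,-.008,.089])]))
E
```

```text
5.8167 [0.5125 0.2521 0.3774] dq [-0.001  -0.0076  0.0205 -0.0017 -0.0248  0.0004] F [0.9153 0.2449 0.3834] open 0.01578257228970989
5.8167 [0.5125 0.2521 0.3774] dq [-0.001  -0.0076  0.0205 -0.0017 -0.0248  0.0004] F [0.9153 0.2449 0.3834] open 0.01578257228970989
y ang 73.25370936036059 z [ 0.0101  0.0011 -0.9999]
[[273.1294 255.1207]
 [273.3189 217.2672]
 [282.3042 217.2678]
 [264.3331 217.2666]]
```

View pics/s5.png

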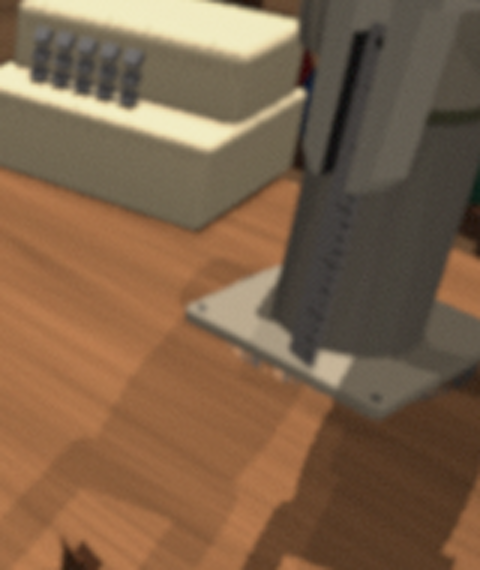

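View pics/w5c.png

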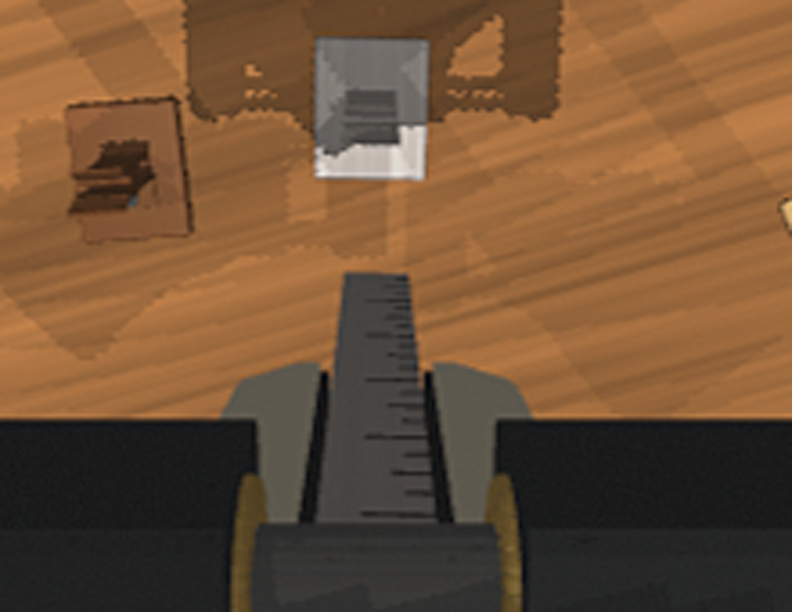

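The ruler is out of the clip and square in the jaws. The foot is at wrist (274.7,215.8), against a predicted (273.3,215.6). Next I'm moving to a viewpoint where the wrist camera looks down the hole.

send_rows(series=[{"wx": 0,"wy": 0.005,"wz": 0,"dx": 0.4,"dy": -1.8,"dz": 0,"fingers": 255},{"wx": 0,"wy": 0.005,"wz": 0,"dx": 0.8,"dy": -3.0,"dz": 0,"fingers": 255},{"wx": 0,"wy": 0,"wz": 0,"dx": 0.8,"dy": -3.6,"dz": 0,"fingers": 255},{"wx": 0,"wy": 0,"wz": 0,"dx": 0.8,"dy": -3.6,"dz": 0,"fingers": 255},{"wx": 0,"wy": 0,"wz": 0,"dx": 0.8,"dy": -3.6,"dz": 0,"fingers": 255},{"wx": 0,"wy": 0,"wz": 0,"dx": 0.8,"dy": -3.6,"dz": 0,"fingers": 255},{"wx": 0,"wy": 0,"wz": 0,"dx": 0.8,"dy": -3.6,"dz": 0,"fingers": 255},{"wx": 0,"wy": 0,"wz": 0,"dx": 0.8,"dy": -3.6,"dz": 0,"fingers": 255},{"wx": 0,"wy": 0,"wz": 0,"dx": 0.8,"dy": -3.6,"dz": 0,"fingers": 255},{"wx": 0,"wy": 0,"wz": 0,"dx": 0.8,"dy": -3.6,"dz": 0,"fingers": 255}])

```text
t: 6.75
tool_pos: [0.5806, -0.0909, 0.3515]
orientation: [-0.431, -3.079, 0.005]
force: [0.4, -0.2, -0.0]
opening: 0.0154
```

```bash
python3 st.py
```

```text
6.75 [ 0.5806 -0.0909  0.3515] dq [-0.7135  0.4323 -0.4067 -0.0182  0.0071 -0.716 ] F [ 0.4403 -0.2355 -0.0382] open 0.015420536897523533
6.75 [ 0.5806 -0.0909  0.3515] dq [-0.7135  0.4323 -0.4067 -0.0182  0.0071 -0.716 ] F [ 0.4403 -0.2355 -0.0382] open 0.015420536897523533
y ang 74.05486810339349 z [-0.0322  0.0014 -0.9995]
```

send_rows(series=[{"wx": 0,"wy": -0.006,"wz": 0,"dx": 1.0,"dy": -3.2,"dz": 0.6,"fingers": 255},{"wx": 0,"wy": -0.006,"wz": 0,"dx": 1.0,"dy": -3.2,"dz": 0.6,"fingers": 255},{"wx": 0,"wy": -0.006,"wz": 0,"dx": 1.0,"dy": -3.2,"dz": 0.6,"fingers": 255},{"wx": 0,"wy": -0.006,"wz": 0,"dx": 1.0,"dy": -3.2,"dz": 0.6,"fingers": 255},{"wx": 0,"wy": 0,"wz": 0,"dx": 0.8,"dy": -2.4,"dz": 0.4,"fingers": 255},{"wx": 0,"wy": 0,"wz": 0,"dx": 0,"dy": 0,"dz": 0,"fingers": 255},{"wx": 0,"wy": 0,"wz": 0,"dx": 0,"dy": 0,"dz": 0,"fingers": 255}])

```text
t: 7.33
tool_pos: [0.6241, -0.2588, 0.3593]
orientation: [-0.446, -3.075, -0.008]
force: [-0.3, 0.2, -0.3]
opening: 0.0153
```

```bash
python3 st.py
python3 - <<'E'
from h import *
st=robot.read_state(); im=robot.read_camera("wrist")[:,:,::-1].copy();cv2.imwrite("pics/w6.png",im)
np.save("w6.npy",np.r_[st["tool_pos"],st["orientation"]])
W=Cam("wrist",st);print(W.proj([[.5287,-.2462,.2276],[.5203,-.242,.1643]]))
E
```

```text
7.3333 [ 0.6241 -0.2588  0.3593] dq [-0.0408  0.0536 -0.0009 -0.0136 -0.0108 -0.0147] F [-0.3392  0.2326 -0.3113] open 0.015288934886824052
7.3333 [ 0.6241 -0.2588  0.3593] dq [-0.0408  0.0536 -0.0009 -0.0136 -0.0108 -0.0147] F [-0.3392  0.2326 -0.3113] open 0.015288934886824052
y ang 73.5073850614489 z [-0.0329  0.0098 -0.9994]
[[257.8    114.6435]
 [261.9612 112.8002]]
```

View pics/w6.png

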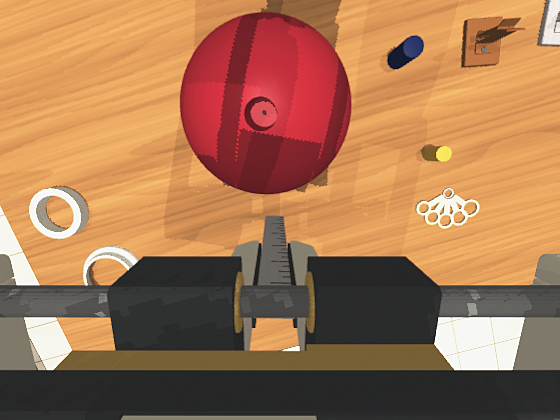

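The ball is at the top of the frame, and the hole mouth is at about (261,112) with the dark floor dot visible inside it. The ruler foot is at (275,216). I'll fit both in a crop.

Run:
```python
from h import *
im=cv2.imread("pics/w6.png"); crop(im,231,82,60,60,10,"pics/w6c.png")
```

```text
(no output)
```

View pics/w6c.png

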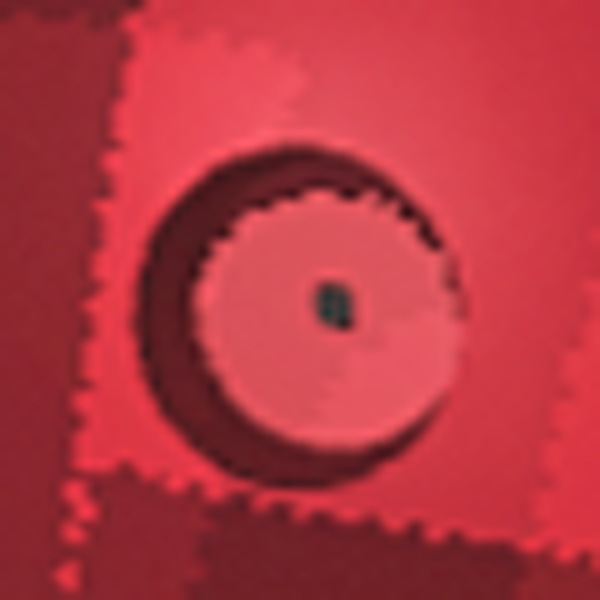

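```bash
cat > fit.py <<'E'
from h import *
def balledge(im):
    h=cv2.cvtColor(im,cv2.COLOR_BGR2HSV); m=(((h[...,0]>168)|(h[...,0]<3))&(h[...,1]>140)).astype(np.uint8)
    m=cv2.morphologyEx(m,cv2.MORPH_CLOSE,np.ones((5,5)))
    c=max(cv2.findContours(m,cv2.RETR_EXTERNAL,cv2.CHAIN_APPROX_NONE)[0],key=cv2.contourArea)
    return cv2.convexHull(c).reshape(-1,2).astype(float)
def circ(b,a,off,r,n=72):
    u=np.cross(a,[1,0,0.]);u/=np.linalg.norm(u);v=np.cross(a,u);t=np.linspace(0,2*np.pi,n)
    return b+a*off+r*(np.cos(t)[:,None]*u+np.sin(t)[:,None]*v)
RR=np.sqrt(.108**2-.016**2)
def model(p): 
    b=p[:3]; a=np.array([p[3],p[4],np.sqrt(1-p[3]**2-p[4]**2)]); return b,a
def resid(p,views,sz=.0005):
    b,a=model(p); o=[(p[2]-.122)/sz]
    for W,edge,ext,dot in views:   # ext: minx,maxx,miny,maxy of mouth px ; dot px
        if edge is not None:
            c,d=W.ray(edge);v=b-c; o+=list((np.linalg.norm(v-(d@v)[:,None]*d,axis=1)-.108)/.001*.3)
        if ext is not None:
            q=W.proj(circ(b,a,RR,.016)); o+=list((np.array([q[:,0].min(),q[:,0].max(),q[:,1].min(),q[:,1].max()])-ext)/.5)
        if dot is not None: o+=list((W.proj([b+a*(RR-.064)])[0]-dot)/.5)
    return np.array(o)
def wcam(f): w=np.load(f);return Cam("wrist",dict(tool_pos=w[:3],orientation=w[3:]))
E
python3 - <<'E'
from fit import *
im=cv2.imread("pics/w6.png");W=wcam("w6.npy");e=balledge(im);print(len(e),e.min(0),e.max(0))
px=lambda x,o:(np.array(x)+.5)/10-.5+o
ext=np.r_[px([135,465],231),px([145,490],82)];dot=px([333,305],[231,82])
for nm,v in (("edge only",[(W,e,None,None)]),("edge+mouth",[(W,e,ext,None)]),("mouth+dot",[(W,None,ext,dot)]),("all",[(W,e,ext,dot)])):
    r=least_squares(resid,[.515,-.24,.122,.13,-.066],args=(v,),loss="soft_l1");b,a=model(r.x)
    print(nm,b,"a",a,np.degrees(np.arccos(a[2])),"mouth",b+a*RR,"floor",b+a*(RR-.064),"cost",r.cost)
b,a=model(r.x);print(W.proj([b+a*RR,b+a*(RR-.064)]),dot,ext)
q=W.proj(circ(b,a,RR,.016));print(q.min(0),q.max(0))
E
```

```text
71 [180.  12.] [350. 193.]
edge only [ 0.5145 -0.2367  0.1214] a [ 0.13   -0.066   0.9893] 8.38328242753496 mouth [ 0.5284 -0.2438  0.2271] floor [ 0.5201 -0.2395  0.1638] cost 3.1930991509442803
edge+mouth [ 0.5145 -0.2367  0.1214] a [ 0.1307 -0.0626  0.9894] 8.33590119701354 mouth [ 0.5285 -0.2434  0.2271] floor [ 0.5201 -0.2394  0.1637] cost 3.3283877412194567
mouth+dot [ 0.5145 -0.2371  0.122 ] a [ 0.1322 -0.0587  0.9895] 8.315913170359684 mouth [ 0.5286 -0.2434  0.2277] floor [ 0.5201 -0.2396  0.1643] cost 0.19364343378366433
all [ 0.5145 -0.2368  0.1214] a [ 0.131  -0.0618  0.9895] 8.328400619662856 mouth [ 0.5285 -0.2434  0.2271] floor [ 0.5201 -0.2395  0.1637] cost 3.39497348268722
[[260.5126 113.6388]
 [264.0045 112.0503]] [263.85 112.05] [244.05 277.05  96.05 130.55]
[244.0143  95.8746] [277.0358 130.7439]
```

```bash
cat > go.py <<'E'
import sys
from h import *
h=float(sys.argv[1]) # foot height above floor in m
A=np.array([.1312,-.0613,0]);A[2]=np.sqrt(1-A@A)
FL=np.array([.5201,-.2395,.1640])
OFF=np.array([0,.0012,.0885])
if len(sys.argv)>2: OFF[:2]=[float(x) for x in sys.argv[2:4]]
st=robot.read_state();M=R.from_rotvec(st["orientation"]).as_matrix();z=M[:,2]
w=np.cross(z,-A);w*=np.arcsin(np.linalg.norm(w))/max(np.linalg.norm(w),1e-9)
Mt=R.from_rotvec(w).as_matrix()@M
tgt=FL+A*h-Mt@OFF
foot=st["tool_pos"]+M@OFF
rel=foot-FL
print("t",st["t"],"F",st["force"],"Faxial",st["force"]@A,"open",st["opening"],"|dq|",np.abs(st["dq"]).max())
print("move cm",(tgt-st["tool_pos"])*100,"w",w,"tilt deg",np.degrees(np.linalg.norm(w)))
print("foot height mm",rel@A*1000,"lateral mm",(rel-A*(rel@A))*1000,"q",st["q"])
E
python3 go.py .094
```

```text
t 7.3833 F [ 0.3181 -0.1005 -2.2547] Faxial -2.1830869526458008 open 0.015369562093709512 |dq| 0.02711349737412192
move cm [-8.008   0.6789 -1.4024] w [ 0.0515  0.0976 -0.0008] tilt deg 6.321969677996375
foot height mm 119.31068347159818 lateral mm [ 85.3494  -9.7816 -11.9231] q [-0.4653  0.374   0.9525 -0.0067  1.8501 -1.75  ]
```

send_rows(series=[{"wx": 0.008,"wy": 0.016,"wz": 0,"dx": -1.0,"dy": 0.1,"dz": 0,"fingers": 255},{"wx": 0.009,"wy": 0.016,"wz": 0,"dx": -1.4,"dy": 0.1,"dz": -0.1,"fingers": 255},{"wx": 0.009,"wy": 0.016,"wz": 0,"dx": -1.4,"dy": 0.1,"dz": -0.2,"fingers": 255},{"wx": 0.009,"wy": 0.016,"wz": 0,"dx": -1.4,"dy": 0.1,"dz": -0.2,"fingers": 255},{"wx": 0.009,"wy": 0.016,"wz": 0,"dx": -1.4,"dy": 0.1,"dz": -0.2,"fingers": 255},{"wx": 0.008,"wy": 0.016,"wz": 0,"dx": -1.0,"dy": 0.1,"dz": -0.2,"fingers": 255},{"wx": 0,"wy": 0,"wz": 0,"dx": 0,"dy": 0,"dz": 0,"fingers": 255},{"wx": 0,"wy": 0,"wz": 0,"dx": 0,"dy": 0,"dz": 0,"fingers": 255}])

```text
t: 8.05
tool_pos: [0.5396, -0.2418, 0.345]
orientation: [-0.412, -2.957, -0.074]
force: [0.4, 0.1, 0.1]
opening: 0.0157
```

```bash
python3 go.py .084
```

```text
t 8.05 F [0.4402 0.0715 0.1304] Faxial 0.18239972799374046 open 0.015714397700233577 |dq| 0.029916702454108386
move cm [ 0.2803 -0.947  -1.0351] w [-0.0091 -0.0151  0.0003] tilt deg 1.0098671087201796
foot height mm 93.31249582269226 lateral mm [-5.3439 10.8365  1.3799] q [-0.5023  0.2611  1.1219 -0.0093  1.9212 -1.7984]
```

send_rows(series=[{"wx": -0.004,"wy": -0.007,"wz": 0,"dx": 0.14,"dy": -0.45,"dz": -0.5,"fingers": 255},{"wx": -0.004,"wy": -0.007,"wz": 0,"dx": 0.14,"dy": -0.45,"dz": -0.4,"fingers": 255},{"wx": 0,"wy": 0,"wz": 0,"dx": 0,"dy": 0,"dz": 0,"fingers": 255},{"wx": 0,"wy": 0,"wz": 0,"dx": 0,"dy": 0,"dz": 0,"fingers": 255}])

```text
t: 8.38
tool_pos: [0.544, -0.2506, 0.3353]
orientation: [-0.412, -2.976, -0.064]
force: [0.2, 0.1, -1.6]
opening: 0.0157
```

```bash
python3 go.py .084
python3 - <<'E'
from h import *
st=robot.read_state();np.save("w7.npy",np.r_[st["tool_pos"],st["orientation"]])
for n in ("wrist","scene","top"):
    im=robot.read_camera(n)[:,:,::-1].copy();cv2.imwrite(f"pics/{n}7.png",im)
im=cv2.imread("pics/wrist7.png");crop(im,210,150,130,110,6,"pics/w7c.png")
E
```

```text
t 8.3833 F [ 0.1864  0.0564 -1.5933] Faxial -1.555548760923481 open 0.015725285039612437 |dq| 0.017140705719802703
move cm [-0.1578 -0.0671 -0.0646] w [0.0009 0.0021 0.    ] tilt deg 0.13059471346464543
foot height mm 84.80532649654056 lateral mm [ 1.6574  0.645  -0.1798] q [-0.5107  0.2601  1.1385 -0.0109  1.8856 -1.8089]
```

View pics/w7c.png

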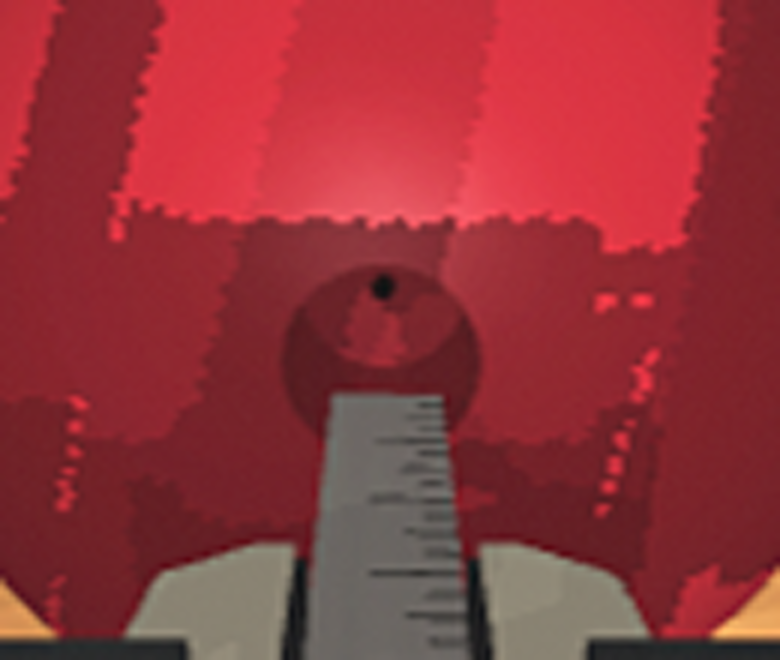

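View pics/scene7.png

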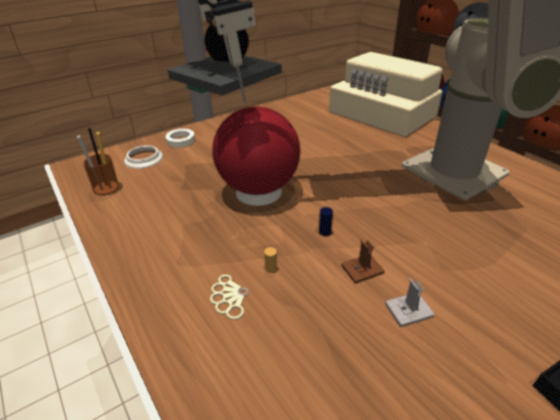

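View pics/top7.png

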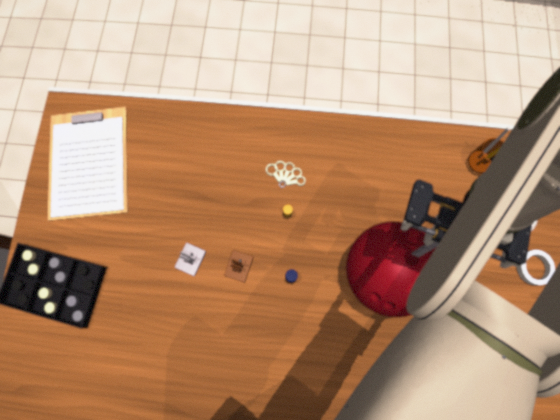

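Run:
```python
from fit import *
px=lambda x,o,s:(np.array(x)+.5)/s-.5+o
W6=wcam("w6.npy");e6=balledge(cv2.imread("pics/w6.png"));ext6=np.r_[px([135,465],231,10),px([145,490],82,10)];dot6=px([333,305],[231,82],10)
W7=wcam("w7.npy");ex7=px([283,482],210,6);top7=px(263,150,6);dot7=px([383,287],[210,150],6)
ext7=np.r_[ex7,top7,0]
def res(p):
    o=list(resid(p,[(W6,e6,ext6,dot6),(W7,None,None,dot7)]))
    b,a=model(p);q=W7.proj(circ(b,a,RR,.016));o+=list((np.r_[q[:,0].min(),q[:,0].max(),q[:,1].min()]-ext7[:3])/.5)
    return np.array(o)
r=least_squares(res,[.515,-.24,.122,.13,-.066],loss="soft_l1");b,a=model(r.x)
print(b,a,"mouth",b+a*RR,"floor",b+a*(RR-.064),r.cost);print("w7 resid(px)",res(r.x)[-5:]*.5)
w=np.load("w7.npy");M=R.from_rotvec(w[3:]).as_matrix()
foot=px([387,393],[210,150],6);print("foot obs",foot)
for z in (.086,.0885,.091):print(z,W7.proj([w[:3]+M@np.array([.0015,0,z]),w[:3]+M@np.array([.0015,.001,z])]))
q=W7.proj([w[:3]+M@np.array([x,0,z]) for z in (.02,.0885) for x in (.0015,)]);print(q)
# scene view ruler predicted line
S=Cam("scene");print("scene",S.proj([w[:3]+M@np.array([0,0,.0885]),w[:3]+M@np.array([0,0,0]),w[:3]+M@np.array([0,0,.045])]))
im=cv2.imread("pics/scene7.png");crop(im,205,55,75,75,8,"pics/s7c.png")
```

```text
[ 0.5146 -0.2369  0.1212] [ 0.1298 -0.0617  0.9896] mouth [ 0.5284 -0.2435  0.2269] floor [ 0.5201 -0.2396  0.1636] 3.6575037091131835
w7 resid(px) [ 0.0934  0.0063 -0.0676  0.1945  0.2399]
foot obs [274.0833 215.0833]
0.086 [[273.3419 216.3385]
 [274.4792 216.3387]]
0.0885 [[273.3454 215.6307]
 [274.4722 215.6309]]
0.091 [[273.3489 214.9358]
 [274.4653 214.9361]]
[[273.2184 241.3726]
 [273.3454 215.6307]]
scene [[244.9325 103.1297]
 [236.3543  64.4608]
 [240.8362  84.6746]]
```

View pics/s7c.png

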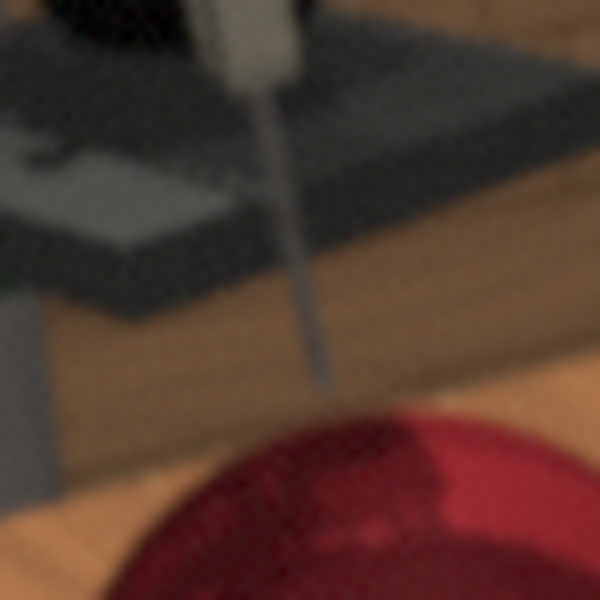

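The wrist and scene views agree with the model: the dot and mouth residuals are under 0.25 px, and the ruler's slope in the scene view is 0.223 against a predicted 0.222. I'm centring and lowering along the axis.

```bash
sed -i 's/A=np.array(\[.1312,-.0613,0\])/A=np.array([.1303,-.0616,0])/; s/FL=np.array(\[.5201,-.2395,.1640\])/FL=np.array([.5201,-.2396,.1638])/; s/OFF=np.array(\[0,.0012,.0885\])/OFF=np.array([0,.0009,.0885])/' go.py; python3 go.py .070; python3 go.py .060|grep move
```

```text
t 8.5333 F [ 0.15   -0.3413 -1.1713] Faxial -1.1184747261174293 open 0.015529142731192389 |dq| 0.003956750411318764
move cm [-0.3354  0.0244 -1.4886] w [ 0.001   0.001  -0.0001] tilt deg 0.07982771415263933
foot height mm 85.18192482116321 lateral mm [ 1.46    0.6022 -0.1548] q [-0.5107  0.2601  1.1382 -0.0109  1.8862 -1.8089]
move cm [-0.4657  0.086  -2.4781] w [ 0.001   0.001  -0.0001] tilt deg 0.07982771415263933
```

send_rows(series=[{"wx": 0.001,"wy": 0.001,"wz": 0,"dx": -0.16,"dy": -0.03,"dz": -0.1,"fingers": 255},{"wx": 0,"wy": 0,"wz": 0,"dx": -0.06,"dy": 0.03,"dz": -0.5,"fingers": 255},{"wx": 0,"wy": 0,"wz": 0,"dx": -0.06,"dy": 0.03,"dz": -0.5,"fingers": 255},{"wx": 0,"wy": 0,"wz": 0,"dx": -0.03,"dy": 0.02,"dz": -0.3,"fingers": 255},{"wx": 0,"wy": 0,"wz": 0,"dx": 0,"dy": 0,"dz": 0,"fingers": 255}])

```text
t: 8.95
tool_pos: [0.5408, -0.25, 0.3203]
orientation: [-0.412, -2.975, -0.065]
force: [0.9, -0.4, -1.3]
opening: 0.0152
```

```bash
python3 go.py .050
```

```text
t 8.95 F [ 0.867  -0.3729 -1.2684] Faxial -1.1192249287413685 open 0.015202863495996984 |dq| 0.004983154792866397
move cm [-0.2918  0.1001 -1.9435] w [0.0001 0.0004 0.    ] tilt deg 0.021645717697129776
foot height mm 69.67439304977393 lateral mm [ 0.3871  0.2059 -0.0381] q [-0.5126  0.2506  1.1768 -0.0105  1.8581 -1.8105]
```

Run:
```python
from h import *
im=robot.read_camera("wrist")[:,:,::-1].copy();crop(im,225,160,100,80,7,"pics/w8c.png")
```

```text
(no output)
```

View pics/w8c.png

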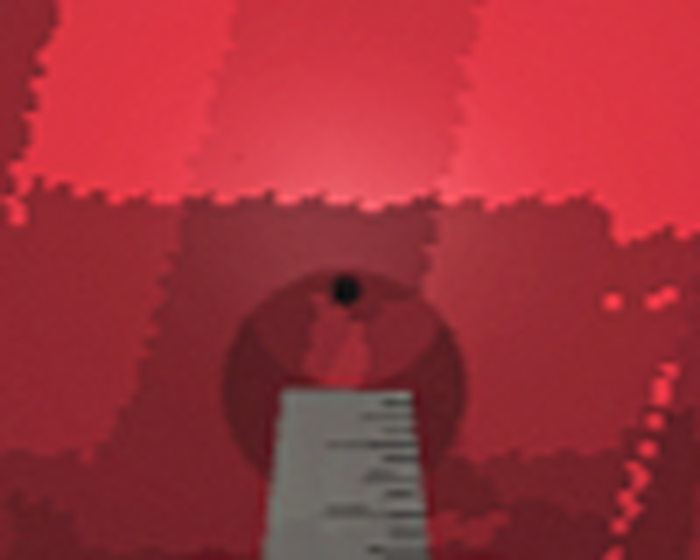

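The foot (crop 282–412, mid 347) is centred on the mouth (223–467, mid 345) and on the dot at column 345. I'm entering the hole.

send_rows(series=[{"wx": 0,"wy": 0,"wz": 0,"dx": -0.08,"dy": 0.02,"dz": -0.4,"fingers": 255},{"wx": 0,"wy": 0,"wz": 0,"dx": -0.07,"dy": 0.03,"dz": -0.5,"fingers": 255},{"wx": 0,"wy": 0,"wz": 0,"dx": -0.07,"dy": 0.03,"dz": -0.5,"fingers": 255},{"wx": 0,"wy": 0,"wz": 0,"dx": -0.07,"dy": 0.02,"dz": -0.5,"fingers": 255},{"wx": 0,"wy": 0,"wz": 0,"dx": 0,"dy": 0,"dz": 0,"fingers": 255}])

```text
t: 9.42
tool_pos: [0.5376, -0.2489, 0.2996]
orientation: [-0.412, -2.975, -0.065]
force: [0.5, 0.3, -1.2]
opening: 0.0159
```

```bash
python3 go.py .030
```

```text
t 9.4167 F [ 0.4852  0.3261 -1.2201] Faxial -1.1641985110705402 open 0.015858453772647645 |dq| 0.0033694885341236285
move cm [-0.2325  0.1117 -1.8544] w [0.0003 0.0006 0.    ] tilt deg 0.0372483586948505
foot height mm 48.72167298455866 lateral mm [-0.0629  0.0124  0.0091] q [-0.5135  0.24    1.2261 -0.0106  1.819  -1.8111]
```

send_rows(series=[{"wx": 0,"wy": 0,"wz": 0,"dx": -0.06,"dy": 0.03,"dz": -0.45,"fingers": 255},{"wx": 0,"wy": 0,"wz": 0,"dx": -0.06,"dy": 0.03,"dz": -0.45,"fingers": 255},{"wx": 0,"wy": 0,"wz": 0,"dx": -0.06,"dy": 0.03,"dz": -0.45,"fingers": 255},{"wx": 0,"wy": 0,"wz": 0,"dx": -0.06,"dy": 0.03,"dz": -0.45,"fingers": 255},{"wx": 0,"wy": 0,"wz": 0,"dx": 0,"dy": 0,"dz": 0,"fingers": 255}])

```text
t: 9.83
tool_pos: [0.5347, -0.2474, 0.2793]
orientation: [-0.412, -2.975, -0.065]
force: [-0.4, -0.0, -1.4]
opening: 0.0158
```

```bash
python3 go.py .012
```

```text
t 9.8333 F [-0.4344 -0.038  -1.4278] Faxial -1.4671181619159501 open 0.015779947738665485 |dq| 0.004555232600527788
move cm [-0.1798  0.0764 -1.603 ] w [-0.      0.0001  0.    ] tilt deg 0.005236180920022418
foot height mm 28.14369299626842 lateral mm [-0.2985  0.2347  0.0539] q [-0.5137  0.2331  1.2707 -0.0105  1.782  -1.8109]
```

send_rows(series=[{"wx": 0,"wy": 0,"wz": 0,"dx": -0.03,"dy": 0.01,"dz": -0.4,"fingers": 255},{"wx": 0,"wy": 0,"wz": 0,"dx": -0.05,"dy": 0.02,"dz": -0.4,"fingers": 255},{"wx": 0,"wy": 0,"wz": 0,"dx": -0.05,"dy": 0.02,"dz": -0.4,"fingers": 255},{"wx": 0,"wy": 0,"wz": 0,"dx": -0.03,"dy": 0.02,"dz": -0.2,"fingers": 255},{"wx": 0,"wy": 0,"wz": 0,"dx": 0,"dy": 0,"dz": 0,"fingers": 255},{"wx": 0,"wy": 0,"wz": 0,"dx": 0,"dy": 0,"dz": 0,"fingers": 255}])

```text
t: 10.33
tool_pos: [0.5329, -0.2466, 0.2635]
orientation: [-0.412, -2.974, -0.065]
force: [-0.1, 0.2, 0.6]
opening: 0.0157
```

```bash
python3 go.py .004
```

```text
t 10.3333 F [-0.1318  0.2479  0.5804] Faxial 0.5419115942116071 open 0.015741922883545614 |dq| 0.006074297321939409
move cm [-0.096   0.0395 -0.8218] w [-0.0002 -0.0001  0.    ] tilt deg 0.012178988213583396
foot height mm 12.281457242794252 lateral mm [-0.1295  0.1302  0.0252] q [-0.514   0.2302  1.3024 -0.0105  1.7534 -1.8109]
```

send_rows(series=[{"wx": 0,"wy": 0,"wz": 0,"dx": -0.02,"dy": 0.01,"dz": -0.2,"fingers": 255},{"wx": 0,"wy": 0,"wz": 0,"dx": -0.03,"dy": 0.01,"dz": -0.2,"fingers": 255},{"wx": 0,"wy": 0,"wz": 0,"dx": -0.03,"dy": 0.01,"dz": -0.2,"fingers": 255},{"wx": 0,"wy": 0,"wz": 0,"dx": 0,"dy": 0,"dz": 0,"fingers": 255}])

```text
t: 10.67
tool_pos: [0.5323, -0.2464, 0.2575]
orientation: [-0.412, -2.975, -0.065]
force: [-0.9, 0.1, -1.2]
opening: 0.0155
```

```bash
python3 go.py .003
```

```text
t 10.6667 F [-0.8836  0.1362 -1.2269] Faxial -1.337613159726244 open 0.01547650229549914 |dq| 0.005493913939185955
move cm [-0.0499  0.0307 -0.3205] w [0.0003 0.0007 0.    ] tilt deg 0.04690450319568601
foot height mm 6.25517173995763 lateral mm [ 0.1397 -0.1358 -0.0269] q [-0.5143  0.2288  1.3147 -0.0105  1.7415 -1.811 ]
```

send_rows(series=[{"wx": 0,"wy": 0,"wz": 0,"dx": -0.02,"dy": 0.01,"dz": -0.1,"fingers": 255},{"wx": 0,"wy": 0,"wz": 0,"dx": -0.02,"dy": 0.01,"dz": -0.1,"fingers": 255},{"wx": 0,"wy": 0,"wz": 0,"dx": 0,"dy": 0,"dz": 0,"fingers": 255}])

```text
t: 10.92
tool_pos: [0.5319, -0.2462, 0.2554]
orientation: [-0.412, -2.976, -0.065]
force: [1.2, -0.2, -0.5]
opening: 0.0153
```

```bash
python3 go.py .003
```

```text
t 10.9167 F [ 1.1917 -0.1536 -0.5265] Faxial -0.35629915815732405 open 0.015268382782495926 |dq| 0.0015750461270708411
move cm [-0.0106  0.0127 -0.1089] w [ 0.0005  0.0009 -0.    ] tilt deg 0.06048267943809455
foot height mm 4.098868145140197 lateral mm [ 0.0462 -0.1001 -0.0123] q [-0.5143  0.2279  1.3196 -0.0105  1.7373 -1.811 ]
```

send_rows(series=[{"wx": 0,"wy": 0,"wz": 0,"dx": -0.01,"dy": 0.01,"dz": -0.1,"fingers": 255},{"wx": 0,"wy": 0,"wz": 0,"dx": 0,"dy": 0,"dz": 0,"fingers": 255}])

```text
t: 11.08
tool_pos: [0.5318, -0.2461, 0.2544]
orientation: [-0.412, -2.976, -0.065]
force: [-0.5, 0.4, -1.0]
opening: 0.0155
```

```bash
python3 go.py .003
```

```text
t 11.0833 F [-0.475   0.3735 -0.9921] Faxial -1.0666742867978563 open 0.015508740066692133 |dq| 0.0043952476604126045
move cm [-0.001   0.0042 -0.0077] w [ 0.0005  0.0011 -0.    ] tilt deg 0.068780043702004
foot height mm 3.079722684580446 lateral mm [ 0.0934 -0.0841 -0.0175] q [-0.5143  0.2276  1.3217 -0.0105  1.7353 -1.8109]
```

send_rows(series=[{"wx": 0,"wy": 0,"wz": 0,"dx": -0.01,"dy": 0.01,"dz": -0.07,"fingers": 255},{"wx": 0,"wy": 0,"wz": 0,"dx": 0,"dy": 0,"dz": 0,"fingers": 255}])

```text
t: 11.25
tool_pos: [0.5317, -0.246, 0.2537]
orientation: [-0.412, -2.976, -0.065]
force: [0.7, -0.2, -0.3]
opening: 0.0156
```

send_rows(series=[{"wx": 0,"wy": 0,"wz": 0,"dx": -0.01,"dy": 0,"dz": -0.07,"fingers": 255},{"wx": 0,"wy": 0,"wz": 0,"dx": 0,"dy": 0,"dz": 0,"fingers": 255}])

```text
t: 11.42
tool_pos: [0.5316, -0.246, 0.253]
orientation: [-0.412, -2.976, -0.064]
force: [0.4, -0.6, -0.3]
opening: 0.0159
```

```bash
python3 go.py .001
```

```text
t 11.4167 F [ 0.3849 -0.6152 -0.3108] Faxial -0.2195549559278847 open 0.015949316471134817 |dq| 0.003602715518785919
move cm [-0.0125  0.0049 -0.0622] w [ 0.0006  0.0012 -0.    ] tilt deg 0.07966892766934687
foot height mm 1.6346767336324821 lateral mm [ 0.1512 -0.0644 -0.0239] q [-0.5142  0.2273  1.3246 -0.0105  1.7325 -1.8109]
```

send_rows(series=[{"wx": 0.0005,"wy": 0.001,"wz": 0,"dx": -0.02,"dy": 0.01,"dz": -0.06,"fingers": 255},{"wx": 0,"wy": 0,"wz": 0,"dx": 0,"dy": 0,"dz": 0,"fingers": 255}])

```text
t: 11.58
tool_pos: [0.5314, -0.246, 0.2524]
orientation: [-0.412, -2.975, -0.065]
force: [-0.3, -0.9, -1.1]
opening: 0.0157
```

send_rows(series=[{"wx": 0,"wy": 0,"wz": 0,"dx": -0.01,"dy": 0,"dz": -0.05,"fingers": 255},{"wx": 0,"wy": 0,"wz": 0,"dx": 0,"dy": 0,"dz": 0,"fingers": 255}])

```text
t: 11.75
tool_pos: [0.5313, -0.246, 0.2518]
orientation: [-0.412, -2.975, -0.065]
force: [-0.1, -0.7, 0.3]
opening: 0.0155
```

```bash
python3 go.py .000
```

```text
t 11.75 F [-0.1432 -0.7449  0.3451] Faxial 0.36872584339000347 open 0.015470023165745663 |dq| 0.0036581826341063545
move cm [ 0.005   0.0041 -0.043 ] w [ 0.0001  0.0002 -0.    ] tilt deg 0.012305965552920512
foot height mm 0.4216081827699862 lateral mm [-0.0885 -0.0241  0.0102] q [-0.5143  0.228   1.3261 -0.0106  1.7315 -1.8109]
```

send_rows(series=[{"wx": 0,"wy": 0,"wz": 0,"dx": 0,"dy": 0,"dz": -0.04,"fingers": 255},{"wx": 0,"wy": 0,"wz": 0,"dx": 0,"dy": 0,"dz": 0,"fingers": 255}])

```text
t: 11.92
tool_pos: [0.5315, -0.246, 0.2516]
orientation: [-0.412, -2.975, -0.065]
force: [-0.3, 0.1, -0.9]
opening: 0.0156
```

send_rows(series=[{"wx": 0,"wy": 0,"wz": 0,"dx": 0,"dy": 0,"dz": -0.04,"fingers": 255},{"wx": 0,"wy": 0,"wz": 0,"dx": 0,"dy": 0,"dz": 0,"fingers": 255}])

```text
t: 12.08
tool_pos: [0.5315, -0.2461, 0.2516]
orientation: [-0.412, -2.976, -0.065]
force: [0.6, 0.7, -0.2]
opening: 0.0153
```

```bash
python3 go.py -.001
```

```text
t 12.0833 F [ 0.571   0.6628 -0.2493] Faxial -0.21311533682931016 open 0.015340589660850588 |dq| 0.0017004345615864653
move cm [-0.0286  0.0214 -0.1265] w [ 0.0006  0.0011 -0.    ] tilt deg 0.06977108185088349
foot height mm 0.30160102791842425 lateral mm [ 0.2105 -0.183  -0.0391] q [-0.5143  0.2276  1.3267 -0.0106  1.7303 -1.8109]
```

send_rows(series=[{"wx": 0.0005,"wy": 0.001,"wz": 0,"dx": -0.02,"dy": 0.02,"dz": -0.04,"fingers": 255}])

```text
t: 12.17
tool_pos: [0.5315, -0.246, 0.2515]
orientation: [-0.412, -2.975, -0.064]
force: [0.4, -0.5, 3.2]
opening: 0.0158
```

```bash
python3 go.py 0
```

```text
t 12.1667 F [ 0.4158 -0.5421  3.2283] Faxial 3.2821512262593053 open 0.01579037644390178 |dq| 0.004741227785606981
move cm [-0.0141  0.0122 -0.0148] w [ 0.0005  0.0007 -0.    ] tilt deg 0.04908372492748111
foot height mm 0.17195875373052405 lateral mm [ 0.1776 -0.1573 -0.0332] q [-0.5142  0.228   1.3266 -0.0107  1.7305 -1.8108]
```

send_rows(series=[{"wx": 0,"wy": 0,"wz": 0,"dx": 0,"dy": 0,"dz": -0.06,"fingers": 255}])

```text
t: 12.25
tool_pos: [0.5317, -0.2461, 0.2515]
orientation: [-0.412, -2.976, -0.064]
force: [-0.6, -0.5, 5.2]
opening: 0.0154
```

```bash
python3 go.py 0
```

```text
t 12.25 F [-0.5613 -0.4611  5.1722] Faxial 5.073513506816577 open 0.01543517911520917 |dq| 0.01038882553140342
move cm [-0.0301  0.0225 -0.0099] w [ 0.0009  0.0013 -0.    ] tilt deg 0.09170714157732285
foot height mm 0.1511474854955156 lateral mm [ 0.3956 -0.2966 -0.0706] q [-0.5142  0.2277  1.3268 -0.0107  1.7297 -1.8108]
```

Contact is at the modelled floor height: the foot reads 0.15 mm above it. Force rises with push, about 3 N at 0.4 mm. I'll set a light final push and check that it's steady.

send_rows(series=[{"wx": 0.0005,"wy": 0.001,"wz": 0,"dx": -0.02,"dy": 0.02,"dz": -0.035,"fingers": 255}])

```text
t: 12.33
tool_pos: [0.5316, -0.246, 0.2515]
orientation: [-0.412, -2.975, -0.064]
force: [0.8, 0.1, 2.2]
opening: 0.0155
```

```bash
python3 go.py 0
python3 - <<'E'
from h import *
F=[]
for i,n in enumerate(("wrist","scene","top","wrist","wrist")):
    st=robot.read_state();im=robot.read_camera(n)[:,:,::-1].copy();cv2.imwrite(f"pics/{n}9_{i}.png",im);F.append(np.r_[st["t"],st["force"],st["tool_pos"]])
print(np.array(F))
im=cv2.imread("pics/wrist9_0.png");a=cv2.resize(im[150:230,225:325],(500,400),interpolation=cv2.INTER_CUBIC)
im=cv2.imread("pics/scene9_1.png");b=cv2.resize(im[50:150,200:275],(300,400),interpolation=cv2.INTER_CUBIC)
cv2.imwrite("pics/f9.png",np.hstack([a,b]))
E
python3 go.py 0
```

```text
t 12.3333 F [0.814  0.1143 2.1835] Faxial 2.259721950448436 open 0.015481786307495367 |dq| 0.007198398599496546
move cm [-0.0198  0.0121 -0.0153] w [ 0.0008  0.0008 -0.0001] tilt deg 0.06349155869932059
foot height mm 0.18472234589511002 lateral mm [ 0.2434 -0.1778 -0.0431] q [-0.5141  0.2279  1.3266 -0.0109  1.7303 -1.8106]
[[12.3333  0.814   0.1143  2.1835  0.5316 -0.246   0.2515]
 [12.3833  0.6352 -1.0691  3.7021  0.5316 -0.246   0.2515]
 [12.4333 -0.1364 -1.3069  4.0098  0.5316 -0.246   0.2515]
 [12.4833  0.279  -0.0074  3.702   0.5316 -0.2461  0.2515]
 [12.5333  0.6452 -0.1345  3.9688  0.5317 -0.2461  0.2515]]
t 12.5833 F [0.0141 0.2881 4.8983] Faxial 4.831208724021358 open 0.015364840190023172 |dq| 0.0018085819043674144
move cm [-0.0259  0.0145 -0.013 ] w [ 0.0008  0.0009 -0.    ] tilt deg 0.06991143030161197
foot height mm 0.17060850534631708 lateral mm [ 0.3185 -0.2038 -0.0546] q [-0.5141  0.2279  1.3266 -0.0108  1.7301 -1.8106]
```

View pics/f9.png

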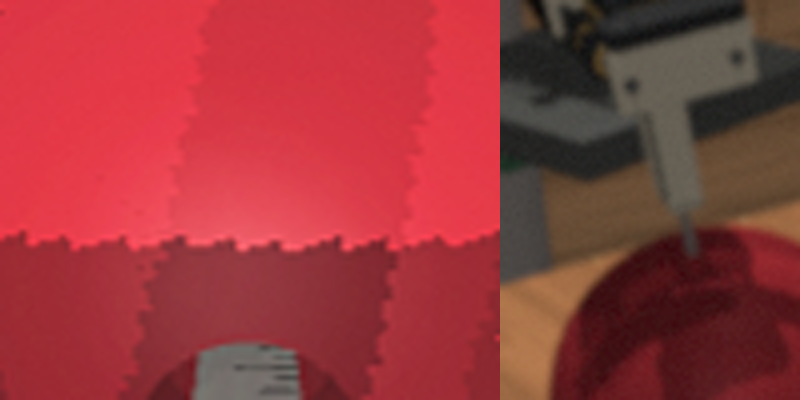

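send_rows(series=[{"wx": 0.0005,"wy": 0.0005,"wz": 0,"dx": -0.01,"dy": 0.01,"dz": -0.025,"fingers": 255}])

```text
t: 12.67
tool_pos: [0.5316, -0.2461, 0.2515]
orientation: [-0.412, -2.975, -0.064]
force: [-0.3, -0.1, 3.8]
opening: 0.0156
```

```bash
python3 - <<'E'
from h import *
F=[]
for i in range(8):
    st=robot.read_state();robot.read_camera("top");F.append(np.r_[st["t"],st["force"],st["tool_pos"]])
print(np.array(F))
im=robot.read_camera("scene")[:,:,::-1];cv2.imwrite("pics/scene_end.png",im)
E
python3 go.py 0
```

```text
[[12.6667 -0.3222 -0.0534  3.7979  0.5316 -0.2461  0.2515]
 [12.7167 -1.033  -0.8     4.8717  0.5316 -0.2461  0.2515]
 [12.7667 -0.0812 -1.3108  4.2164  0.5317 -0.2461  0.2515]
 [12.8167 -0.3485  0.2165  5.952   0.5316 -0.246   0.2515]
 [12.8667  1.1067 -0.1675  5.0048  0.5316 -0.2461  0.2515]
 [12.9167  0.7363 -0.3926  5.4126  0.5316 -0.246   0.2514]
 [12.9667  0.6883 -0.6242  5.2801  0.5316 -0.246   0.2515]
 [13.0167 -0.6623 -0.0303  5.7239  0.5317 -0.2461  0.2515]]
t 13.1167 F [-0.4383 -1.2425  4.4014] Faxial 4.374841200950825 open 0.015480417577860709 |dq| 0.0016021004037736553
move cm [-0.0252  0.0134 -0.011 ] w [ 0.0005  0.0008 -0.    ] tilt deg 0.05352982623883986
foot height mm 0.1493286576002849 lateral mm [ 0.3018 -0.1687 -0.0502] q [-0.5142  0.2282  1.3264 -0.0106  1.7304 -1.8107]
```

View pics/scene_end.png

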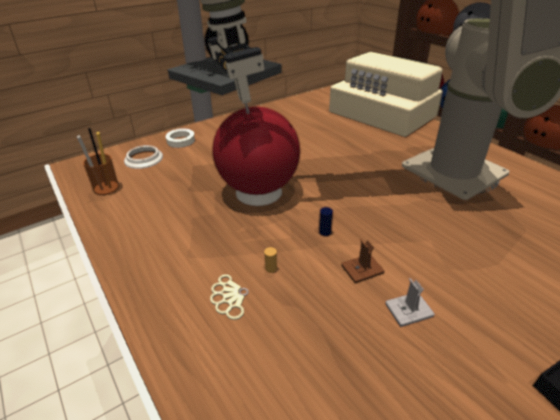

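send_rows(series=[{"wx": 0,"wy": 0,"wz": 0,"dx": 0,"dy": 0,"dz": -0.01,"fingers": 255}])

```text
t: 13.2
tool_pos: [0.5317, -0.2461, 0.2515]
orientation: [-0.412, -2.975, -0.064]
force: [-0.7, 0.0, 3.8]
opening: 0.0157
```

```bash
python3 - <<'E'
from h import *
F=[]
for i in range(12):
    st=robot.read_state();robot.read_camera("top");F.append(np.r_[st["t"],st["force"],st["tool_pos"]])
print(np.array(F)[:,:4])
E
python3 go.py 0
```

```text
[[13.2    -0.7293  0.0362  3.8047]
 [13.25   -0.8599  0.2828  4.9445]
 [13.3     0.0427 -1.2227  4.9524]
 [13.35   -0.7433 -0.1486  4.9062]
 [13.4     0.625  -0.1414  5.3118]
 [13.45   -1.316  -1.2662  5.2613]
 [13.5    -0.2785 -0.6138  5.2451]
 [13.55   -1.1427 -0.05    4.5448]
 [13.6     0.5501 -0.855   5.3939]
 [13.65   -0.971  -0.1533  5.8923]
 [13.7     0.8202 -0.3912  5.3213]
 [13.75    0.1142 -0.8602  5.184 ]]
t 13.8 F [ 0.6551 -0.0948  5.2635] Faxial 5.299768584062549 open 0.015301749246644777 |dq| 0.0019247479294004538
move cm [-0.0268  0.0155 -0.0111] w [ 0.0006  0.0008 -0.    ] tilt deg 0.060174788317413755
foot height mm 0.1536625589210812 lateral mm [ 0.3222 -0.1998 -0.0549] q [-0.5142  0.2281  1.3264 -0.0107  1.7303 -1.8107]
```

send_rows(series=[{"wx": 0,"wy": 0,"wz": 0,"dx": -0.01,"dy": 0.01,"dz": 0.01,"fingers": 255}])

```text
t: 13.88
tool_pos: [0.5316, -0.246, 0.2515]
orientation: [-0.412, -2.975, -0.064]
force: [0.9, -0.1, 3.3]
opening: 0.0154
```

```bash
cat > ff.py <<'E'
from h import *
F=[]
for i in range(14):
    st=robot.read_state();robot.read_camera("top");F.append(np.r_[st["t"],st["force"],st["tool_pos"]])
print(np.array(F)[:,3])
E
python3 ff.py; python3 go.py 0
```

```text
[3.3414 4.0547 5.0913 4.1419 2.8172 3.2529 3.7717 3.8286 3.9358 3.4994
 4.0854 3.5474 2.9002 3.376 ]
t 14.5833 F [ 1.1956 -0.392   3.8212] Faxial 3.961253811730495 open 0.015448144223645564 |dq| 0.0008605357750698763
move cm [-0.0173  0.0081 -0.0182] w [ 0.0007  0.0009 -0.    ] tilt deg 0.06290366826894232
foot height mm 0.20745589274295395 lateral mm [ 0.2228 -0.1252 -0.0371] q [-0.5141  0.2277  1.3267 -0.0107  1.7303 -1.8106]
```

Run:
```python
from h import *
a=cv2.imread("pics/scene0.png").astype(int);b=cv2.imread("pics/scene_end.png").astype(int)
for n,(x,y,w,h) in dict(slug=(315,203,22,36),plug=(260,245,22,30),rings=(207,270,45,50),fingerhole=(280,118,18,14),clip=(385,275,50,50)).items():
    print(n,np.abs(a-b)[y:y+h,x:x+w].mean())
print(robot.close_job())
```

```text
slug 3.718013468013468
plug 3.871717171717172
rings 5.3176296296296295
fingerhole 4.751322751322752
clip 7.395866666666667
the job is handed in; nothing more can be done
None
```

The job is handed in, and no verdict came back. I pulled the chrome ruler straight up out of the stainless clip and lowered it along the thumb hole's axis, which leans about 8.3°. I finished still holding it on the floor of the hole.

**Last checks that agreed**
- **Force:** the vertical push held steady at about 3.6 N (roughly 3 to 4 N over the last half second).
- **Depth:** contact came about 0.2 mm from the floor height I had worked out from the images.
- **Alignment:** by the arm's pose, the ruler's foot was about 0.3 mm from the floor's centre and tilted less than 0.1° from the hole. The camera calibration is only good to about 2 mm.
- **Grip:** the fingers held the ruler at 15.4 mm opening against its nominal 16 mm, and the graduation marks showed no real slip during the pull.
- **Other objects:** before-and-after scene pictures of the slug, plug, rings and the visible finger hole differed only slightly, about the level of noise. The clip differed a little more, as expected with the ruler gone.

**Less certain**
- **Push before the final setting:** the press first settled at about 5 N (readings up to about 6 N), so I eased it off before handing in.
- **The foot on the floor:** with the ruler in the hole, no camera could see its bottom end. Its position there comes from the arm's pose and the force, not from direct sight.

The run took about 15 s of the 51 s allowed.

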